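Close the last clamp of the preserving pressure cooker

ROBOT

A 6-joint arm with a two-finger parallel gripper is mounted at the origin on a cart in front of the work surface, level with it; the furniture and walls round the work are solid. World frame = base frame: x ahead of the robot, y to its left, z up, the work surface at z = 0. Lengths are in mm, angles in rad, forces in N, time in s.
With the tool pointing down it reaches from about 350 to 950 mm from the base axis. Payload 17.4 kg.
Tool frame: the origin (TCP) lies between the finger pads; the fingertips stand 22 mm ahead of it and the grasp point (between the pads) lies 3 mm ahead of it; z points along the fingers, y is the line along which they close (so a half turn about z gives the same grasp; the last joint's range is limited). The gripper opens to 93 mm and grips with 3 to 60 N. Pads are 15 mm wide; open, the fingers measure 128 mm over their backs; the gripper's body (75 mm by 188 mm) begins 65 mm behind the grasp point.
Start: joints at [-1.161, 0.116, 1.442, -0, 1.584, -0.038], TCP at [292.256, -608.456, 206.646] pointing down, gripper open.
Joint ranges: [-2.83, 2.83], [-0.83, 2.19], [0.07, 2.5], [-1.14, 4.28], [0.01, 3], [-2.97, 2.97]. Speed limits (rad/s): [1.89, 1.89, 2.22, 3.14, 3.14, 3.14].

INTERFACE

Orientations are given as a 3x3 rotation matrix whose columns are the frame's x, y, z axes.
In Python, from workcell import manip, viewer, workorder gives the robot as it stands. The module is installed in compiled form; this text tells all that it offers.
- The arm moves only by the tool apply_moves, never from a script. Its argument "commands" is a list of rows, each an object of numbers: "dx", "dy", "dz": the shift along the tool's x, y, z each as a share of 150 mm, from -1 to 1; "twist": the turn about the tool's z as a share of 180 degrees, from -1 to 1. In form: [{"dx": .., "dy": .., "dz": .., "twist": ..}, ...]. A call has exactly 8 rows; each row shifts and turns the commanded pose from where the row before left it, along the tool's axes as they then stand; what a row does not reach is not made up. A row lasts 1/12 s, in which the tool goes at most 41.7 mm and 7.16 degrees, less where a joint would pass 70% of its speed; a pose out of reach is approached as far as the arm can. A call with a number of a shift or a turn outside -1 to 1 is refused whole. A call with a gripper value outside its range is refused whole. "gripper" is the gripper's target within -1 to 1 (shut at 1, half-way at 0, fully open at -1), set as the call begins (left out, the last holds). The fingers move at their own pace and stop on an object; "grip_force" is the grip in N (left out, the last holds). Time passes only in rows, so rows that do not move let the fingers close, or fill a call up. It gives the time, the measured TCP pose, the force, the opening and the grip force at its end, in the units of the state.
- manip.sense(): the state, without advancing time (a new reading comes with each control period).
- viewer.read_camera(name): name is "scene" or "top"; returns (picture, depth): 480x640x3 uint8, red, green, blue; 480x640 float32, mm along the optical axis (not along the pixel's ray), 0 where there is no reading.
- viewer.camera_params(name): a dict with "fx", "fy", "cx", "cy" (pixels), "R" (3x3) and "t" (3): a world point X has camera coordinates R X + t. Camera axes: x right, y down, z forward; pixel columns grow to the right and rows downward; lengths in mm; the calibration is good to about 2 mm. A picture is of the moment at which its call begins. camera_params takes no time and is no camera call.
- workorder.hand_in(): hands the job in; it is judged then, once.
The state is a dict: "time": time; "q": joint angles; "joint_vel": joint speeds; "joint_efforts": joint torques, N m; "position": TCP position; "eef_rot": TCP orientation; "force": force on the tool from outside, world axes, zero at the start; "moment": the same for the moment, N m; "grip_width": opening from 0.0 (shut) to 1.0 (fully open); "gripper_force": force on a finger pad.
Only numpy, scipy, OpenCV 4.12 (cv2) and the standard library are available. Lean on these libraries where they do the work, as an engineer would, in place of code of your own. Each camera call takes 0.05 s, during which the arm holds its last target. There are 200 camera calls.

TASK

One of the four clamps of the pressure cooker is still open: with a fingertip, push its leaning bolt upright into the slot in the lid's lug, then turn its wing nut clockwise by strokes of the fingertips against the wings, round by round, until it is down on the lug and stops. Do not grip anything and push gently: neither the nut nor the bolt may be pinched or struck, and the jars and the mug stay where they stand.

Things in the scene. Friction and masses are not known exactly. Their poses are not given: they have to be found in the camera images.
- cooker: Pressure cooker of plain aluminium, lid on, full and heavy: it stands fast. Pot 164 mm wide; lid rim 186 mm wide, 107 mm high, dome 121 mm high. Origin: centre of its underside, z up; +x points from its centre to the open clamp. Handle, weight and gauge on the lid: within 60 mm of the centre, below 152 mm. Two side handles, between clamps, reach 111 mm out, 66 mm up. Not to be moved.
- seat: The open clamp's forked lug on the lid rim, 34 mm wide, its top 112 mm above the worktop; the 13 mm slot between its prongs is open outward. A 2.2 mm lip at its outer end keeps the lowered nut from swinging out or in. Origin: on the worktop under the upright bolt. The three other clamps are alike, shut and immovable, 90 degrees apart on a circle of 105 mm radius, bolt ends 162 mm up.
- swing_bolt (a joint): Lean of the open clamp's bolt about its level pivot, rad: 0 = upright in the slot, against a stop; positive = leaning outward from the cooker (stop at 0.75). Stiff pivot (0.15 N m, about 1.5 N at the bolt's end): it stays where it is left. Starts at 0.25 to 0.5. The nut clears the lug's lip only if it is at least 0.6 turn above its seat; it starts higher.
- wing_nut (a joint): Turn of the open clamp's wing nut, rad: 0 = down on the lug, where it stops hard; negative = still to go. Grows when turned clockwise seen from above (from the bolt's free end); the nut rides down 6 mm a turn. Starts at -10 to -7, goes no higher than -12.5. Turns very easily (0.012 N m, half a newton at the wings) and stays where it is left.
- bolt_pivot (a point): Middle of the open clamp's pivot: 50 mm above the worktop, 105 mm from the cooker's centre line, on the bolt's centre line. Keep the arm clear of the room: wall cupboard from x = 0.62 m on, 0.63 m above the worktop; range hood right of y = -0.25 m from x = 0.46 m on, 0.65 m up; tall panel left of y = 0.155 m.
- bolt_tip (a point): Centre of the free end of the open clamp's steel bolt, 10 mm thick, 112 mm from the pivot; upright it is 162 mm above the worktop. It stands 12 to 15 mm beyond the tops of the wings at the start, 22 mm when the nut is down.
- nut_centre (a point): On the axis of the open clamp's nut at the wings' mid-height, 18 mm above the flange's underside; 130 mm above the worktop once down. Frame: z along the bolt, x along the wings. Black nut 28 mm high: steel flange 23 mm wide, hub 17 to 21 mm wide and 21 mm high, two upright wings 7 mm thick in one plane, reaching 36 mm from the axis, 8 to 28 mm above the flange's underside.
- wing_end (a point): Middle of the outer end of one of that nut's two wings, 36 mm from the axis; the other wing is its mirror image.
- jar_1: Glass preserving jar with a metal lid, 60 mm wide, 85 mm high, loose. Origin: centre of its underside. Not to be moved.
- jar_2: Second such jar, the same. Not to be moved.
- mug: Mug, 92 mm wide, 127 mm over its handle, 93 mm high, loose. Origin: its underside. Not to be moved.

How it is judged (in metres and radians):
On the way, in this order (a step that is already met when the one before it is completed fails the run):
1. the bolt is pushed upright into its slot, the nut still at least half a turn above the lug (value of joint swing_bolt below 0.08 rad and value of joint wing_nut below -3.1 rad), for 0.2 s.
2. the wing nut is turned down on the lug (value of joint swing_bolt below 0.08 rad and value of joint wing_nut above -0.25 rad), for 0.2 s.
At the end, for the whole second after the job is handed in: The bolt stands upright in its slot (within 0.08 rad), its wing nut is down on the lug (within 0.25 rad of its stop) and at rest, and the jars and the mug are within 15 mm of where they stood (all of step 2 and velocity of joint wing_nut between -0.05 and 0.05 rad/s and distance of each of jar_1, jar_2, mug from where it was at the start of the episode below 0.015 m); the robot touches nothing.
It fails at once if the clamp's bolt or nut is pinched or struck (more than 30 N from the fingers) (contact force between the fingers and swing_bolt above 30 N).
It fails at once if a jar or the mug is moved or lifted (more than 15 mm) (distance of any of jar_1, jar_2, mug from where it was at the start of the episode above 0.015 m).
It also fails if it takes over 64 s, if anything falls off the work surface, if the arm or the gripper's body presses on something with over 40 N, if the wrist force passes 120 N, or if a joint passes its speed limit or range.

## Working session

There is one attempt and no reset: what is moved stays moved. The work goes in short steps, Python scripts to look and compute and a tool call to move; the robot and the scene stay as the last step left them, time stands still between calls to the robot, and variables do not carry over. Pictures are saved under pics/ and viewed, at most 10 in all, crops included, and the job is handed in when it is done.

Besides the shell and the picture viewer there is one more tool, called after ">>>" as name(argument=value, ...) on one line, values as JSON. apply_moves: Moves the arm, as the interface text tells. Its arguments: {"type":"object","properties":{"commands":{"type":"array"},"gripper":{"type":"number"},"grip_force":{"type":"number"}},"required":["commands"]}

```bash
mkdir -p pics; cat > h.py <<'E'
import numpy as np, cv2
from workcell import manip, viewer, workorder
def snap(n):
    im,d=viewer.read_camera(n); p=viewer.camera_params(n); return im,d,p
def world(p,u,v,z):
    R=np.array(p['R']);t=np.array(p['t'])
    c=np.array([(u-p['cx'])/p['fx']*z,(v-p['cy'])/p['fy']*z,z]); return R.T@(c-t)
def plane(p,u,v,h):
    R=np.array(p['R']);t=np.array(p['t']);C=-R.T@t
    d=R.T@np.array([(u-p['cx'])/p['fx'],(v-p['cy'])/p['fy'],1]); return C+d*(h-C[2])/d[2]
def proj(p,X):
    c=np.array(p['R'])@np.array(X)+np.array(p['t']); return c[0]/c[2]*p['fx']+p['cx'],c[1]/c[2]*p['fy']+p['cy']
E
python3 - <<'E'
from h import *
for n in('scene','top'):
    im,d,p=snap(n); cv2.imwrite(f'pics/{n}0.png',im[:,:,::-1]); np.save(f'{n}0.npy',d)
    R=np.array(p['R']); print(n,p['fx'],-R.T@np.array(p['t']),R[2].round(3))
s=manip.sense();print(s['time'],s['position'],np.round(s['eef_rot'],3),s['grip_width'])
E
```

```text
scene 468.5742950768516 [ 192.81435338 -235.49503651  838.37682332] [ 0.51   0.212 -0.834]
top 598.4765929787454 [ 422.92345011  -71.72168175 1147.69985242] [ 0.178  0.01  -0.984]
0.1 [ 292.1440953  -608.30071674  206.04351895] [[ 0.901  0.433 -0.   ]
 [ 0.433 -0.901  0.001]
 [ 0.    -0.001 -1.   ]] 0.9977713585116288
```

View pics/scene0.png

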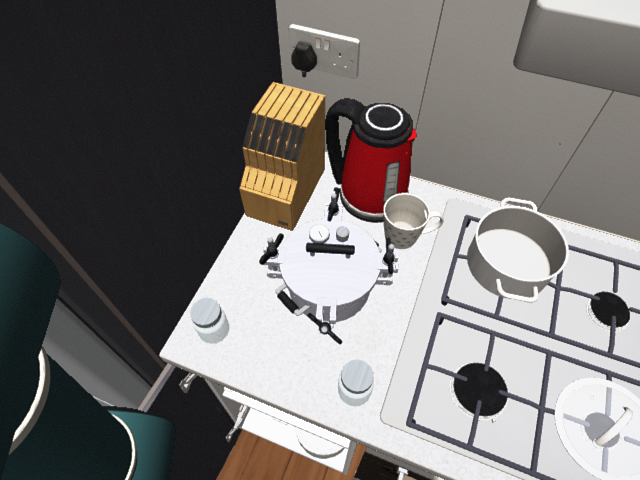

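View pics/top0.png

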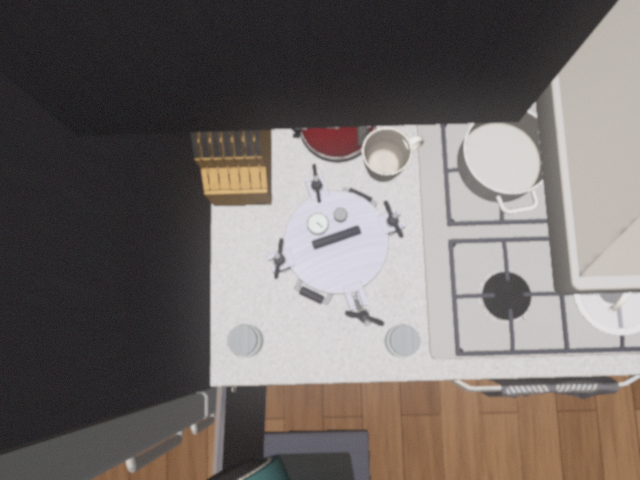

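The scene view shows the open clamp at about (323,327), facing the robot. In the top view its nut is near (365,317), with the shut clamps near (317,185), (393,221) and (279,259) and the jars at (244,340) and (403,340). I'll enlarge both views.

```bash
python3 - <<'E'
import cv2,numpy as np
a=cv2.imread('pics/top0.png')[150:340,255:425]; b=cv2.imread('pics/scene0.png')[285:350,270:350]
a=cv2.resize(a,None,fx=3,fy=3,interpolation=cv2.INTER_CUBIC);b=cv2.resize(b,None,fx=3.5,fy=3.5,interpolation=cv2.INTER_CUBIC)
c=np.zeros((570,800,3),np.uint8);c[:a.shape[0],:a.shape[1]]=a;c[:b.shape[0],515:515+b.shape[1]]=b
t=cv2.imread('pics/top0.png')[295:335,335:395];t=cv2.resize(t,None,fx=4.5,fy=4.5,interpolation=cv2.INTER_CUBIC)
c[300:300+t.shape[0],515:515+t.shape[1]]=t
cv2.imwrite('pics/crop0.png',c)
E
```

```text
(no output)
```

View pics/crop0.png

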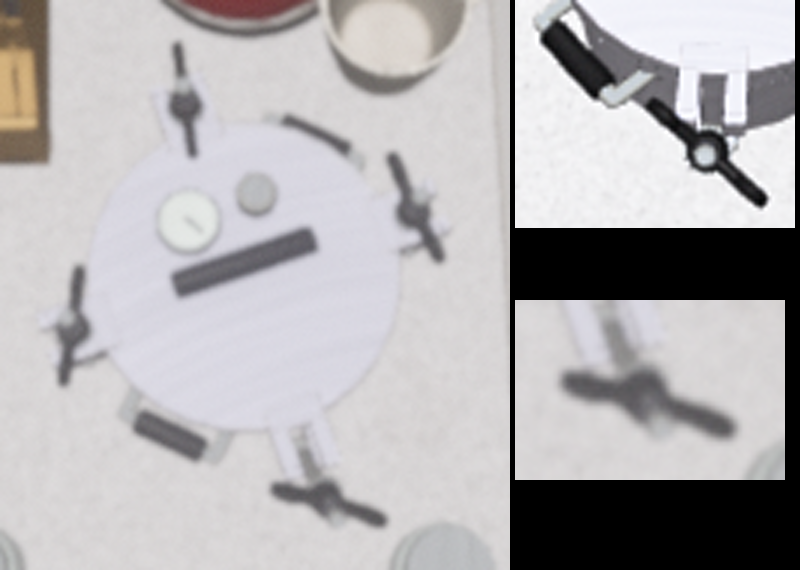

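The crop shows the open bolt's tip at scene ≈(324.6,328.7) and top ≈(367,323). The wing ends are at scene (310,314) and (340.5,342), and top (346,313) and (383.5,324).

```bash
python3 - <<'E'
from h import *
pt=viewer.camera_params('top');ps=viewer.camera_params('scene')
def tri(us,ut):
    A=[];b=[]
    M=np.zeros((3,3));v=np.zeros(3);L=[]
    for p,u in((ps,us),(pt,ut)):
        a=plane(p,*u,200);c=plane(p,*u,0);d=(c-a)/np.linalg.norm(c-a);P=np.eye(3)-np.outer(d,d);M+=P;v+=P@a;L.append((a,P))
    x=np.linalg.solve(M,v);return x.round(1),[round(float(np.linalg.norm(P@(x-a))),1) for a,P in L]
print('tip',tri((324.6,328.7),(367.2,322.8)))
print('w1',tri((310.5,315),(347,312.8)));print('w2',tri((340,341.5),(382.5,324)))
im=cv2.imread('pics/top0.png');hsv=cv2.cvtColor(im,cv2.COLOR_BGR2HSV)
m=(im.max(2)<110).astype(np.uint8)
n,l,st,c=cv2.connectedComponentsWithStats(m[150:340,272:410])
for i in range(1,n):
    if st[i,4]>25:
        u=c[i]+[272,150];print('top dark',u.round(1),st[i,4],plane(pt,*u,130).round(1))
# lid: bluish
b=im.astype(int);m=((b[...,0]-b[...,1]>7)&(b[...,0]>150)).astype(np.uint8)
m=cv2.morphologyEx(m,cv2.MORPH_OPEN,np.ones((25,25)));m[:150]=0
cs,_=cv2.findContours(m,0,2);k=max(cs,key=cv2.contourArea);e=cv2.minEnclosingCircle(cv2.convexHull(k));print('lid',e,plane(pt,*e[0],107).round(1),e[1]*1040/598)
d=np.load('scene0.npy');z=d[329,325];print('scene depth tip',world(ps,324.6,328.7,z))
im=cv2.imread('pics/scene0.png')
m=(im.max(2)<70).astype(np.uint8);n,l,st,c=cv2.connectedComponentsWithStats(m[180:350,255:405])
for i in range(1,n):
    if st[i,4]>25:
        u=c[i]+[255,180];print('sc dark',u.round(1),st[i,4],plane(ps,*u,130).round(1))
for n,pp,zz in(('jarA',(244,340),85),('jarB',(403,340),85),('mug',(386,152),93)): print(n,plane(pt,*pp,zz).round(0))
# scene dark pixel cloud for nut
g=im.max(2)<60
P=np.array([world(ps,u,v,d[v,u]) for v in range(305,346) for u in range(303,346) if g[v,u] and d[v,u]>0])
P=P[(P[:,2]>110)];c=P.mean(0);U,S,V=np.linalg.svd(P-c);print('cloud',len(P),c.round(1),V.round(3),np.percentile((P-c)@V[0],[1,99]),P.min(0),P.max(0))
E
```

```text
tip (array([ 465.3, -132.2,  143.3]), [0.3, 0.3])
w1 (array([483.8, -99.9, 130.8]), [0.1, 0.1])
w2 (array([ 463.6, -159.6,  118.8]), [0.3, 0.3])
top dark [334.4 159.4] 30 [754.7 -86.9 130. ]
top dark [316.6 187.2] 66 [704.7 -54.  130. ]
top dark [362.2 194.8] 29 [ 688.5 -133.6  130. ]
top dark [392.4 220. ] 103 [ 641.9 -184.2  130. ]
top dark [339.1 236.3] 232 [615.8 -90.8 130. ]
top dark [278.2 265.8] 49 [567.3  15.4 130. ]
top dark [311.6 294.9] 114 [515.7 -40.8 130. ]
top dark [363.3 316.2] 139 [ 477.2 -127.1  130. ]
lid ((334.83673095703125, 248.5), 51.54887390136719) [598.5 -83.  107. ] 89.6502154806386
scene depth tip [ 463.13346976 -132.7024236   148.53398848]
sc dark [349.3 210.2] 376 [709.8 -86.5 130. ]
sc dark [271.3 249.7] 232 [575.6  13.5 130. ]
sc dark [388.7 256.7] 189 [ 638.4 -185.9  130. ]
sc dark [329.5 248.3] 407 [616.5 -82.2 130. ]
sc dark [287.4 301.5] 195 [492.6 -54.7 130. ]
sc dark [324.2 327.5] 193 [ 472.2 -128.6  130. ]
jarA [444.  81.  85.]
jarB [ 436. -197.   85.]
mug [ 778. -183.   93.]
cloud 170 [ 471.5 -128.7  132.3] [[-0.276 -0.925 -0.262]
 [-0.843  0.102  0.528]
 [-0.461  0.367 -0.808]] [-33.33021239  34.64635579] [ 458.08693741 -161.66744229  120.82032964] [484.21986953 -95.96014613 144.93467847]
```

>>> apply_moves(commands=[{"dx": 0,"dy": 0,"dz": -0.18,"twist": 0.021},{"dx": 0,"dy": 0,"dz": -0.18,"twist": 0.021},{"dx": 0.13,"dy": -0.19,"dz": 0,"twist": 0},{"dx": 0.13,"dy": -0.19,"dz": 0,"twist": 0},{"dx": 0.13,"dy": -0.19,"dz": 0,"twist": 0},{"dx": 0.13,"dy": -0.19,"dz": 0,"twist": 0},{"dx": 0.13,"dy": -0.19,"dz": 0,"twist": 0},{"dx": 0.13,"dy": -0.19,"dz": 0,"twist": 0}], gripper=1, grip_force=5)

```text
time: 0.77
position: [350.4, -407.9, 260.2]
eef_rot: [[0.951, 0.31, -0.0], [0.31, -0.951, 0.0], [-0.0, -0.0, -1.0]]
force: [1.1, -0.1, 1.2]
grip_width: 0.478
gripper_force: 0.0
```

>>> apply_moves(commands=[{"dx": 0.13,"dy": -0.19,"dz": 0,"twist": 0},{"dx": 0.13,"dy": -0.19,"dz": 0,"twist": 0},{"dx": 0.13,"dy": -0.19,"dz": 0,"twist": 0},{"dx": 0.13,"dy": -0.19,"dz": 0,"twist": 0},{"dx": 0.13,"dy": -0.19,"dz": 0,"twist": 0},{"dx": 0.13,"dy": -0.19,"dz": 0,"twist": 0},{"dx": 0.1,"dy": -0.15,"dz": 0,"twist": 0},{"dx": 0,"dy": 0,"dz": 0,"twist": 0}])

```text
time: 1.43
position: [416.4, -181.1, 260.8]
eef_rot: [[0.949, 0.314, 0.001], [0.314, -0.949, 0.001], [0.001, -0.0, -1.0]]
force: [-0.1, -0.5, -0.1]
grip_width: 0.006
gripper_force: 0.0
```

>>> apply_moves(commands=[{"dx": 0.07,"dy": -0.1,"dz": 0,"twist": 0},{"dx": 0.07,"dy": -0.1,"dz": 0.1,"twist": 0},{"dx": 0,"dy": 0,"dz": 0.2,"twist": 0},{"dx": 0,"dy": 0,"dz": 0.2,"twist": 0},{"dx": 0,"dy": 0,"dz": 0.1,"twist": 0},{"dx": 0,"dy": 0,"dz": 0.03,"twist": 0},{"dx": 0,"dy": 0,"dz": 0,"twist": 0},{"dx": 0,"dy": 0,"dz": 0,"twist": 0}])

```text
time: 2.1
position: [426.6, -150.0, 167.2]
eef_rot: [[0.951, 0.31, 0.001], [0.31, -0.951, -0.0], [0.001, 0.001, -1.0]]
force: [0.6, 0.2, 0.2]
grip_width: 0.003
gripper_force: 0.0
```

```bash
python3 - <<'E'
from h import *
a,d,_=snap('scene');s=manip.sense();print(s['position'],s['force'],s['q'])
b,_,_=snap('top')
a=cv2.resize(a[260:380,270:430],None,fx=3,fy=3,interpolation=2);b=cv2.resize(b[270:370,310:420],None,fx=2.8,fy=2.8,interpolation=2)
c=np.zeros((370,800,3),np.uint8);c[:360,:480]=a;c[:280,490:798]=b;cv2.imwrite('pics/p1.png',c[:,:,::-1])
E
```

```text
[ 426.75520533 -150.02667904  167.57986058] [ 0.36219151 -0.11932179 -0.36660563] [-3.94427402e-01 -3.76247220e-01  1.94995808e+00 -4.39495515e-05
  1.56632788e+00  8.60799108e-01]
```

View pics/p1.png

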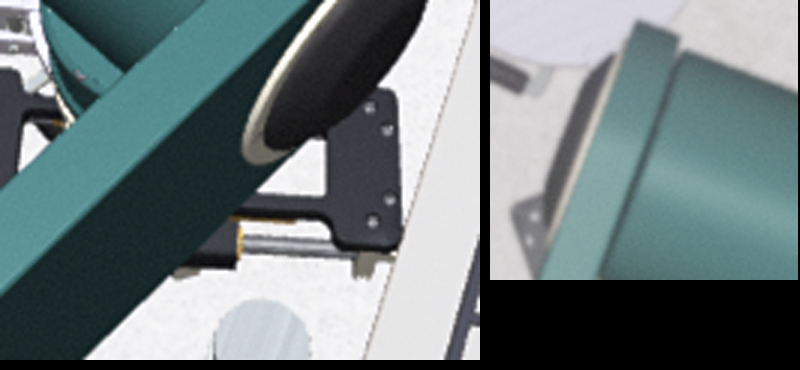

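The arm hides the clamp from both cameras here; the scene view shows only the gripper body, clear of the jar. I'll push by position, watching the force.

>>> apply_moves(commands=[{"dx": 0.03,"dy": -0.03,"dz": 0.015,"twist": 0},{"dx": 0.03,"dy": 0,"dz": 0,"twist": 0},{"dx": 0.03,"dy": 0,"dz": 0,"twist": 0},{"dx": 0.03,"dy": 0,"dz": 0,"twist": 0},{"dx": 0.02,"dy": 0,"dz": 0,"twist": 0},{"dx": 0.02,"dy": 0,"dz": 0,"twist": 0},{"dx": 0.02,"dy": 0,"dz": 0,"twist": 0},{"dx": 0.02,"dy": 0,"dz": 0,"twist": 0}])

```text
time: 2.87
position: [453.8, -135.9, 163.9]
eef_rot: [[0.951, 0.311, -0.0], [0.311, -0.951, 0.0], [-0.0, -0.0, -1.0]]
force: [-0.4, -0.3, -0.1]
grip_width: 0.004
gripper_force: 0.0
```

>>> apply_moves(commands=[{"dx": 0.02,"dy": 0,"dz": -0.004,"twist": 0},{"dx": 0.02,"dy": 0,"dz": -0.005,"twist": 0},{"dx": 0.02,"dy": 0,"dz": -0.005,"twist": 0},{"dx": 0.02,"dy": 0,"dz": -0.005,"twist": 0},{"dx": 0.02,"dy": 0,"dz": -0.005,"twist": 0},{"dx": 0.02,"dy": 0,"dz": -0.005,"twist": 0},{"dx": 0.02,"dy": 0,"dz": -0.005,"twist": 0},{"dx": 0.02,"dy": 0,"dz": -0.005,"twist": 0}])

```text
time: 3.53
position: [476.6, -128.5, 169.8]
eef_rot: [[0.951, 0.311, -0.0], [0.311, -0.951, 0.0], [-0.0, -0.0, -1.0]]
force: [1.1, 0.1, 0.5]
grip_width: 0.004
gripper_force: 0.0
```

>>> apply_moves(commands=[{"dx": 0.02,"dy": 0,"dz": -0.005,"twist": 0},{"dx": 0.02,"dy": 0,"dz": -0.005,"twist": 0},{"dx": 0.02,"dy": 0,"dz": -0.005,"twist": 0},{"dx": 0.02,"dy": 0,"dz": -0.005,"twist": 0},{"dx": 0.015,"dy": 0,"dz": -0.003,"twist": 0},{"dx": 0.01,"dy": 0,"dz": 0,"twist": 0},{"dx": 0,"dy": 0,"dz": 0,"twist": 0},{"dx": 0,"dy": 0,"dz": 0,"twist": 0}])

```text
time: 4.2
position: [491.2, -123.6, 173.1]
eef_rot: [[0.95, 0.311, -0.0], [0.311, -0.95, 0.0], [-0.0, -0.0, -1.0]]
force: [0.1, 0.3, -0.4]
grip_width: 0.009
gripper_force: 0.0
```

```bash
python3 - <<'E'
from h import *
for i in range(3):
    s=manip.sense();print(s['position'],s['force'],s['moment']); snap('top')
E
```

```text
[ 491.24875971 -123.61334684  173.14511135] [ 0.12829141  0.33467734 -0.39186434] [-0.00515043 -0.02675876  0.0059848 ]
[ 491.19808964 -123.64361313  173.11386721] [ 0.17989714 -0.67107687  0.35715135] [ 0.02223844 -0.00507541  0.00267676]
[ 491.14515345 -123.69126645  173.13368567] [ 0.26789838 -0.22220118  0.23235658] [ 0.0285743  -0.01194336  0.03183251]
```

>>> apply_moves(commands=[{"dx": 0.008,"dy": 0,"dz": 0,"twist": 0},{"dx": 0.008,"dy": 0,"dz": 0,"twist": 0},{"dx": 0.006,"dy": 0,"dz": 0,"twist": 0},{"dx": 0,"dy": 0,"dz": 0,"twist": 0},{"dx": 0,"dy": 0,"dz": 0,"twist": 0},{"dx": 0,"dy": 0,"dz": 0,"twist": 0},{"dx": 0,"dy": 0,"dz": 0,"twist": 0},{"dx": 0,"dy": 0,"dz": 0,"twist": 0}])

```text
time: 5.02
position: [494.4, -122.7, 173.2]
eef_rot: [[0.951, 0.311, 0.0], [0.311, -0.951, 0.0], [0.0, -0.0, -1.0]]
force: [0.1, -0.0, -1.0]
grip_width: 0.004
gripper_force: 0.0
```

>>> apply_moves(commands=[{"dx": 0.005,"dy": 0,"dz": 0,"twist": 0},{"dx": 0.005,"dy": 0,"dz": 0,"twist": 0},{"dx": 0,"dy": 0,"dz": 0,"twist": 0},{"dx": 0,"dy": 0,"dz": 0,"twist": 0},{"dx": 0,"dy": 0,"dz": 0,"twist": 0},{"dx": 0,"dy": 0,"dz": 0,"twist": 0},{"dx": 0,"dy": 0,"dz": 0,"twist": 0},{"dx": 0,"dy": 0,"dz": 0,"twist": 0}])

```text
time: 5.68
position: [495.8, -122.2, 173.2]
eef_rot: [[0.951, 0.311, -0.0], [0.311, -0.951, 0.0], [-0.0, -0.0, -1.0]]
force: [-0.7, -0.7, -0.5]
grip_width: 0.006
gripper_force: 0.0
```

>>> apply_moves(commands=[{"dx": -0.05,"dy": 0,"dz": 0,"twist": 0},{"dx": -0.1,"dy": 0,"dz": -0.15,"twist": 0},{"dx": -0.1,"dy": 0.1,"dz": -0.2,"twist": 0},{"dx": -0.1,"dy": 0.2,"dz": -0.1,"twist": 0},{"dx": -0.1,"dy": 0.23,"dz": 0,"twist": 0},{"dx": -0.1,"dy": 0.23,"dz": 0,"twist": 0},{"dx": -0.1,"dy": 0.23,"dz": 0,"twist": 0},{"dx": -0.1,"dy": 0.23,"dz": 0,"twist": 0}])

```text
time: 6.35
position: [444.6, -332.9, 241.0]
eef_rot: [[0.951, 0.311, 0.0], [0.311, -0.951, -0.0], [0.0, 0.0, -1.0]]
force: [0.2, 0.7, 0.4]
grip_width: 0.007
gripper_force: 0.0
```

>>> apply_moves(commands=[{"dx": -0.1,"dy": 0.2,"dz": 0,"twist": 0},{"dx": 0,"dy": 0.2,"dz": 0,"twist": 0},{"dx": 0,"dy": 0.1,"dz": 0,"twist": 0},{"dx": 0,"dy": 0,"dz": 0,"twist": 0},{"dx": 0,"dy": 0,"dz": 0,"twist": 0},{"dx": 0,"dy": 0,"dz": 0,"twist": 0},{"dx": 0,"dy": 0,"dz": 0,"twist": 0},{"dx": 0,"dy": 0,"dz": 0,"twist": 0}])

```text
time: 7.02
position: [454.7, -406.2, 241.2]
eef_rot: [[0.95, 0.311, 0.0], [0.311, -0.95, -0.0], [0.0, 0.001, -1.0]]
force: [0.2, -0.3, -0.2]
grip_width: 0.008
gripper_force: 0.0
```

```bash
python3 - <<'E'
from h import *
a,d,_=snap('scene');np.save('scene2.npy',d);cv2.imwrite('pics/scene2.png',a[:,:,::-1])
b,_,_=snap('top');cv2.imwrite('pics/top2.png',b[:,:,::-1]);s=manip.sense();print(s['time'],s['position'])
a=cv2.resize(a[270:350,280:370],None,fx=5,fy=5,interpolation=2);b=cv2.resize(b[270:340,330:400],None,fx=4.8,fy=4.8,interpolation=2)
c=np.zeros((400,800,3),np.uint8);c[:400,:450]=a;c[:336,460:796]=b;cv2.imwrite('pics/p2.png',c[:,:,::-1])
E
```

```text
7.1167 [ 454.81284395 -406.43344204  241.07390828]
```

View pics/p2.png

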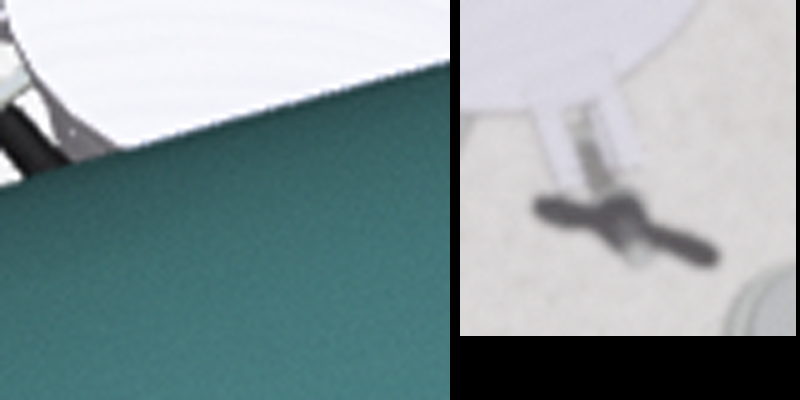

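The top view shows the clamp unmoved: the nut is still at about (366,317), so the fingertip passed over the bolt's end. I'll check heights with depth.

```bash
python3 - <<'E'
from h import *
b,d,p=snap('top')
np.set_printoptions(suppress=True,linewidth=150)
for v in range(300,332,1):
    r=[]
    for u in range(340,392,3):
        z=d[v,u]; r.append(int(world(p,u,v,z)[2]) if z>0 else -1)
    print(v,r)
for nm,(u0,u1,v0,v1) in dict(lidcenter=(345,350,255,262),shutR=(385,400,205,235),shutB=(310,325,170,200),jarB=(398,408,335,345),table=(300,330,350,370)).items():
    W=np.array([world(p,u,v,d[v,u]) for v in range(v0,v1) for u in range(u0,u1) if d[v,u]>0]);i=W[:,2].argmax();print(nm,np.percentile(W[:,2],[5,50,95]).round(1),W[i].round(1))
p=viewer.camera_params('scene');d=np.load('scene0.npy')
for v in range(318,340,2): print(v,[int(world(p,u,v,d[v,u])[2]) for u in range(306,346,2)])
W=world(p,324,329,d[329,324]);print(W)
for nm,(u0,u1,v0,v1) in dict(shutR=(380,398,240,270),shutB=(325,342,185,220),shutL=(260,285,235,262),table=(230,260,300,330)).items():
    W=np.array([world(p,u,v,d[v,u]) for v in range(v0,v1) for u in range(u0,u1) if d[v,u]>0]);i=W[:,2].argmax();print(nm,np.percentile(W[:,2],[5,50,95]).round(1),W[i].round(1))
E
```

```text
300 [1, 3, 0, 112, 112, 67, 65, -1, 111, 116, 0, -1, 1, 4, 0, -1, 1, 1]
301 [6, 0, 0, 113, 110, 69, 74, 60, 112, 114, 5, -2, 1, 2, 0, -1, 1, 2]
302 [2, -4, 1, 111, 112, 71, 75, 63, 116, 113, 0, 0, 1, 0, -2, 2, 1, 0]
303 [1, 1, 1, 113, 115, 71, 83, 65, 114, 111, -2, -1, 3, 4, -2, 3, 4, 0]
304 [3, 3, -1, 114, 111, 75, 85, 61, 116, 106, 0, 0, 4, -2, 0, 0, 5, -3]
305 [-2, -3, -1, 116, 112, 119, 88, 54, 105, 0, 1, 0, 1, 1, 2, 0, 1, 1]
306 [-4, 0, 2, 106, 115, 118, 90, 91, -3, 0, 0, 0, 1, 0, 2, -2, 0, 1]
307 [0, -2, -1, 0, 116, 114, 95, 94, 0, 3, 2, 1, 1, 1, 1, 0, -1, 0]
308 [0, -2, 0, 0, 115, 109, 96, 122, 117, 0, 1, -2, -3, 5, -1, 1, 1, -1]
309 [2, 3, -1, 1, 112, 0, 99, 120, 120, -1, 1, -1, 0, -1, 3, 0, 1, 0]
310 [-1, 1, 134, 129, -1, 0, 122, 123, 123, 120, 1, 4, 2, 4, 1, 3, 3, 2]
311 [-3, 2, 140, 134, 130, 126, 117, 125, 124, 120, 4, -1, -5, 1, 4, 3, 3, 1]
312 [-1, -2, 138, 141, 137, 136, 124, 128, 129, 129, -1, 3, -2, -1, 2, 2, 0, 2]
313 [1, 2, 144, 147, 140, 135, 131, 130, 135, 130, 0, 1, 0, 0, 0, 2, 0, 0]
314 [-1, 1, 146, 145, 147, 139, 132, 132, 136, 134, 0, 5, 2, 2, 1, 2, -1, -4]
3
[... 1897 characters left out ...]
-1, -1, 114, 128, 150, 150, 152, 131, 124, 2, 0, -1, 0, 1, 1, -1]
330 [0, 1, 0, -1, 1, 0, -1, 126, 149, 147, 148, 127, 123, -1, 0, -1, -2, -1, 0, 1]
332 [0, -1, 0, -1, -1, -1, -1, 112, 124, 147, 128, 125, 129, 125, -2, 0, 0, -2, 1, 0]
334 [-1, -2, 0, 0, 0, 0, 0, 1, 0, 109, 110, 122, 123, 129, 126, -1, 0, -1, -1, -1]
336 [0, 0, 0, 0, 0, -1, -1, 0, -1, 0, 0, 0, 124, 125, 128, 129, 0, 0, -1, 0]
338 [-2, -2, 0, -1, 0, 0, 0, -2, -3, -2, 0, 2, 1, -2, 129, 129, 130, 1, 0, 0]
[ 462.11817242 -132.08821881  149.05173544]
shutR [ -0.9 113.7 156.8] [ 641.4 -185.   163.4]
shutB [ -1.3 111.9 154.6] [708.1 -55.5 163.5]
shutL [ -2.  113.  152.8] [580.5  15.1 163.1]
table [-3.1 -0.5  1.9] [508.   75.6   4.5]
```

>>> apply_moves(commands=[{"dx": 0.045,"dy": -0.214,"dz": 0,"twist": 0},{"dx": 0.045,"dy": -0.214,"dz": 0,"twist": 0},{"dx": 0.045,"dy": -0.214,"dz": 0,"twist": 0},{"dx": 0.045,"dy": -0.214,"dz": 0,"twist": 0},{"dx": 0.045,"dy": -0.214,"dz": 0,"twist": 0},{"dx": 0.045,"dy": -0.214,"dz": 0,"twist": 0},{"dx": 0.045,"dy": -0.214,"dz": 0,"twist": 0},{"dx": 0.045,"dy": -0.214,"dz": 0,"twist": 0}])

```text
time: 7.83
position: [425.7, -144.6, 240.8]
eef_rot: [[0.951, 0.311, 0.001], [0.311, -0.951, -0.0], [0.001, 0.0, -1.0]]
force: [0.3, -0.4, 0.5]
grip_width: 0.008
gripper_force: 0.0
```

>>> apply_moves(commands=[{"dx": 0,"dy": 0,"dz": 0.15,"twist": 0},{"dx": 0,"dy": 0,"dz": 0.2,"twist": 0},{"dx": 0,"dy": 0,"dz": 0.17,"twist": 0},{"dx": 0,"dy": 0,"dz": 0.05,"twist": 0},{"dx": 0,"dy": 0,"dz": 0,"twist": 0},{"dx": 0,"dy": 0,"dz": 0,"twist": 0},{"dx": 0,"dy": 0,"dz": 0,"twist": 0},{"dx": 0,"dy": 0,"dz": 0,"twist": 0}])

```text
time: 8.5
position: [426.9, -146.5, 156.8]
eef_rot: [[0.951, 0.31, 0.002], [0.31, -0.951, -0.001], [0.002, 0.001, -1.0]]
force: [-0.4, -0.4, -0.2]
grip_width: 0.007
gripper_force: 0.0
```

```bash
python3 - <<'E'
from h import *
a,d,p=snap('scene');s=manip.sense();print(s['position'],s['force'])
for u in range(300,400,6):
  print(u,[(v,tuple(world(p,u,v,d[v,u]).round(0).astype(int))) for v in range(320,352,6)])
cv2.imwrite('pics/s3.png',cv2.resize(a[240:390,260:440],None,fx=4,fy=4)[:,:,::-1])
E
```

```text
[ 426.81342686 -146.43864528  156.57464889] [ 0.5431075   0.21190933 -0.07425216]
300 [(320, (np.int64(316), np.int64(-169), np.int64(523))), (326, (np.int64(313), np.int64(-171), np.int64(521))), (332, (np.int64(310), np.int64(-172), np.int64(516))), (338, (np.int64(309), np.int64(-172), np.int64(506))), (344, (np.int64(309), np.int64(-171), np.int64(495))), (350, (np.int64(308), np.int64(-171), np.int64(484)))]
306 [(320, (np.int64(318), np.int64(-173), np.int64(523))), (326, (np.int64(315), np.int64(-174), np.int64(519))), (332, (np.int64(315), np.int64(-174), np.int64(507))), (338, (np.int64(315), np.int64(-174), np.int64(496))), (344, (np.int64(314), np.int64(-174), np.int64(485))), (350, (np.int64(314), np.int64(-173), np.int64(471)))]
312 [(320, (np.int64(321), np.int64(-177), np.int64(518))), (326, (np.int64(321), np.int64(-177), np.int64(508))), (332, (np.int64(320), np.int64(-177), np.int64(498))), (338, (np.int64(321), np.int64(-176), np.int64(484))), (344, (np.int64(321), np.int64(-176), np.int64(471))), (350, (np.int64(319), np.int64(-176), np.int64(460)))]
318 [(320, (n
[... 3948 characters left out ...]
np.int64(-231), np.int64(264)))]
390 [(320, (np.int64(446), np.int64(-226), np.int64(296))), (326, (np.int64(438), np.int64(-228), np.int64(297))), (332, (np.int64(431), np.int64(-231), np.int64(295))), (338, (np.int64(424), np.int64(-233), np.int64(295))), (344, (np.int64(418), np.int64(-235), np.int64(292))), (350, (np.int64(418), np.int64(-238), np.int64(272)))]
396 [(320, (np.int64(449), np.int64(-233), np.int64(295))), (326, (np.int64(442), np.int64(-235), np.int64(295))), (332, (np.int64(434), np.int64(-238), np.int64(295))), (338, (np.int64(426), np.int64(-240), np.int64(296))), (344, (np.int64(420), np.int64(-242), np.int64(292))), (350, (np.int64(531), np.int64(-249), np.int64(1)))]
```

View pics/s3.png

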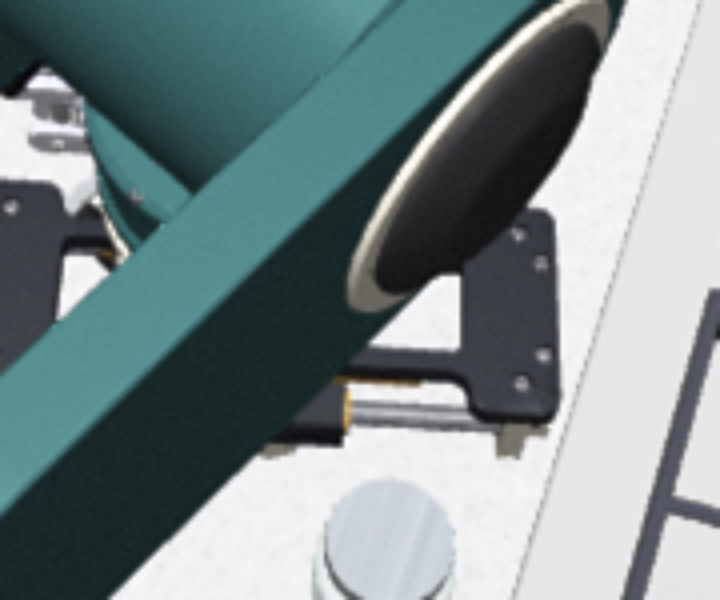

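The scene view shows the gripper body above the worktop, clear of the jar; the fingertips are hidden behind the arm. I'll push again about 8 mm lower.

>>> apply_moves(commands=[{"dx": 0.03,"dy": 0,"dz": 0.01,"twist": 0},{"dx": 0.03,"dy": 0,"dz": 0,"twist": 0},{"dx": 0.03,"dy": 0,"dz": 0,"twist": 0},{"dx": 0.02,"dy": 0,"dz": 0,"twist": 0},{"dx": 0.02,"dy": 0,"dz": 0,"twist": 0},{"dx": 0.02,"dy": 0,"dz": 0,"twist": 0},{"dx": 0.02,"dy": 0,"dz": 0,"twist": 0},{"dx": 0.02,"dy": 0,"dz": 0,"twist": 0}])

```text
time: 9.22
position: [453.7, -137.2, 153.7]
eef_rot: [[0.951, 0.311, -0.0], [0.311, -0.951, 0.0], [-0.0, -0.0, -1.0]]
force: [-0.4, -0.2, -0.2]
grip_width: 0.003
gripper_force: 0.0
```

>>> apply_moves(commands=[{"dx": 0.02,"dy": 0,"dz": 0,"twist": 0},{"dx": 0.02,"dy": 0,"dz": 0,"twist": 0},{"dx": 0.02,"dy": 0,"dz": 0,"twist": 0},{"dx": 0,"dy": 0,"dz": 0,"twist": 0},{"dx": 0,"dy": 0,"dz": 0,"twist": 0},{"dx": 0,"dy": 0,"dz": 0,"twist": 0},{"dx": 0,"dy": 0,"dz": 0,"twist": 0},{"dx": 0,"dy": 0,"dz": 0,"twist": 0}])

```text
time: 9.88
position: [461.9, -134.5, 153.7]
eef_rot: [[0.951, 0.311, 0.0], [0.311, -0.951, -0.0], [0.0, 0.0, -1.0]]
force: [1.4, 0.8, 0.4]
grip_width: 0.008
gripper_force: 0.0
```

```bash
cat > f.py <<'E'
from h import *
F=[]
for i in range(8):
    s=manip.sense();F.append(np.r_[s['force'],s['moment']]);_,d,p=snap('top')
print(s['time'],np.round(s['position'],1),np.mean(F,0).round(2),np.std(F,0).round(2),s['q'][5])
E
python3 f.py
```

```text
10.2333 [ 462.  -134.5  153.7] [0.32 0.19 0.09 0.01 0.01 0.02] [0.49 0.42 0.25 0.03 0.02 0.04] 0.9186069994072321
```

>>> apply_moves(commands=[{"dx": 0.02,"dy": 0,"dz": 0,"twist": 0},{"dx": 0.02,"dy": 0,"dz": 0,"twist": 0},{"dx": 0.02,"dy": 0,"dz": 0,"twist": 0},{"dx": 0.02,"dy": 0,"dz": 0,"twist": 0},{"dx": 0,"dy": 0,"dz": 0,"twist": 0},{"dx": 0,"dy": 0,"dz": 0,"twist": 0},{"dx": 0,"dy": 0,"dz": 0,"twist": 0},{"dx": 0,"dy": 0,"dz": 0,"twist": 0}])

```text
time: 10.95
position: [473.3, -130.8, 153.7]
eef_rot: [[0.951, 0.311, -0.0], [0.311, -0.951, -0.0], [-0.0, 0.0, -1.0]]
force: [-0.3, 0.3, -0.4]
grip_width: 0.006
gripper_force: 0.0
```

```bash
python3 f.py; python3 - <<'E'
from h import *
d=np.load('scene0.npy')
for n in('top','scene'):
    p=viewer.camera_params(n);print([np.round(proj(p,x)) for x in((462,-132,150),(475,-130,130),(491,-124,153),(458,-160,120))])
im,d,p=snap('top');cv2.imwrite('pics/t4.png',im[:,:,::-1])
E
```

```text
11.3 [ 473.4 -130.8  153.7] [-0.02  0.24 -0.03  0.02  0.01  0.  ] [0.38 0.19 0.4  0.03 0.03 0.03] 0.9334809702507898
[array([367., 325.]), array([365., 318.]), array([362., 307.]), array([383., 327.])]
[array([324., 329.]), array([326., 326.]), array([326., 310.]), array([339., 344.])]
```

>>> apply_moves(commands=[{"dx": 0.02,"dy": 0,"dz": 0,"twist": 0},{"dx": 0.02,"dy": 0,"dz": 0,"twist": 0},{"dx": 0.02,"dy": 0,"dz": 0,"twist": 0},{"dx": 0.02,"dy": 0,"dz": 0,"twist": 0},{"dx": 0.01,"dy": 0,"dz": 0,"twist": 0},{"dx": 0,"dy": 0,"dz": 0,"twist": 0},{"dx": 0,"dy": 0,"dz": 0,"twist": 0},{"dx": 0,"dy": 0,"dz": 0,"twist": 0}])

```text
time: 12.07
position: [486.2, -126.6, 153.7]
eef_rot: [[0.951, 0.311, -0.0], [0.311, -0.951, 0.0], [-0.0, -0.0, -1.0]]
force: [-0.8, 0.6, 0.7]
grip_width: 0.002
gripper_force: 0.0
```

```bash
python3 f.py
```

```text
12.4167 [ 486.2 -126.6  153.8] [-0.19 -0.11  0.26  0.02 -0.    0.02] [0.46 0.51 0.28 0.02 0.03 0.02] 0.9495393754177114
```

>>> apply_moves(commands=[{"dx": -0.05,"dy": 0,"dz": 0,"twist": 0},{"dx": -0.05,"dy": 0,"dz": 0,"twist": 0},{"dx": -0.15,"dy": 0.1,"dz": -0.1,"twist": 0},{"dx": -0.1,"dy": 0.2,"dz": -0.1,"twist": 0},{"dx": -0.1,"dy": 0.2,"dz": -0.1,"twist": 0},{"dx": -0.1,"dy": 0.23,"dz": -0.1,"twist": 0},{"dx": -0.1,"dy": 0.23,"dz": -0.1,"twist": 0},{"dx": -0.1,"dy": 0.23,"dz": 0,"twist": 0}])

```text
time: 13.13
position: [434.0, -333.5, 232.2]
eef_rot: [[0.951, 0.31, 0.003], [0.31, -0.951, -0.003], [0.002, 0.004, -1.0]]
force: [1.2, 0.5, 0.9]
grip_width: 0.003
gripper_force: 0.0
```

```bash
cat > look.py <<'E'
from h import *
import sys
b,d,p=snap('top');cv2.imwrite(f'pics/{sys.argv[1]}.png',b[:,:,::-1]);s=manip.sense();print(s['time'],np.round(s['position'],1),np.round(s['q'],2))
for v in range(296,332,2): print(v,[int(world(p,u,v,d[v,u])[2]) if d[v,u]>0 else -1 for u in range(336,396,3)])
m=(b.max(2)<110).astype(np.uint8)[285:335,335:400];n,l,st,c=cv2.connectedComponentsWithStats(m)
for i in range(1,n):
    if st[i,4]>25: print(c[i]+[335,285],st[i])
E
python3 look.py t5
```

```text
13.1833 [ 433.  -338.1  230. ] [-0.71 -0.17  1.68 -0.    1.62  0.55]
296 [0, 2, 0, 1, 114, 111, 57, 51, 111, 111, 113, 1, 2, 0, 0, 0, 0, 1, 0, -1]
298 [1, 3, 4, 2, 112, 115, 57, 59, 66, 113, 112, 0, 0, 0, 4, 2, -4, 3, 2, 2]
300 [2, 0, 0, 4, 111, 112, 64, 71, 66, 110, 111, 1, 2, 3, 0, -1, 5, 3, -1, -2]
302 [2, 2, 1, 0, 112, 112, 111, 79, 60, 113, 115, 3, 1, 0, 2, -1, 4, 3, 1, 2]
304 [4, -1, -2, 0, 2, 115, 113, 84, 84, 113, 111, 0, 1, 0, 1, -1, 0, -1, 2, 2]
306 [0, 1, 4, -2, 0, 111, 116, 89, 94, 0, 4, 0, 2, 2, 0, 3, 4, 1, 0, 4]
308 [0, -1, 0, 0, -3, 115, 115, 93, 103, 121, 0, -2, 1, 1, 3, 1, 0, -3, 2, 0]
310 [1, 2, -3, 3, 135, 0, 0, 1, 120, 126, 120, 0, 3, 2, 0, 2, 3, -1, 1, 1]
312 [0, 0, 3, 142, 142, 141, 132, 123, 124, 132, 130, 0, -2, 2, 1, 0, 2, 2, 1, 0]
314 [6, 1, 2, 140, 148, 142, 142, 135, 133, 139, 133, 114, -2, 2, 0, 2, 0, 0, 0, 0]
316 [0, 0, 4, 1, 139, 142, 141, 134, 136, 136, 135, 128, 120, 1, 2, 0, 2, 0, 1, -1]
318 [0, -2, -1, 0, 0, 0, 0, 0, 129, 137, 144, 131, 130, 125, 119, -2, 3, 3, 1, 2]
320 [0, -2, -3, 2, 3, 3, 0, 3, 127, 144, 153, 147, 124, 129, 126, 120, 0, 0, 0, 2]
322 [0, 0, 0, 0, -2, 2, 1, 1, 1, 128, 153, 149, 1, 130, 133, 129, 0, 2, 1, -2]
324 [-1, 0, 3, 0, 1, 0, 0, 1, 0, 3, 151, 149, 0, 3, 131, 129, 6, 0, 3, 1]
326 [3, 0, 0, 1, 2, 1, 0, 2, -2, 1, -3, 0, 0, -4, -2, 2, 1, 0, 0, 35]
328 [0, -2, 2, -1, 3, 0, 2, 3, 1, 0, 0, 0, 0, 1, 1, 0, 2, 0, 23, 55]
330 [0, 1, -2, 3, 1, 2, -1, 1, 2, 2, 0, 1, 0, -1, 0, 5, 0, 2, 53, 78]
[363.2189781  316.27007299] [ 12  26  36  14 137]
```

```bash
python3 - <<'E'
from h import *
s=manip.sense();T=np.array(s['position']);R=np.array(s['eef_rot'])
out=[]
for n in('scene','top'):
    im,d,p=snap(n);v,u=np.mgrid[:480,:640];Z=d
    c=np.stack([(u-p['cx'])/p['fx']*Z,(v-p['cy'])/p['fy']*Z,Z],-1)
    W=(c-np.array(p['t']))@np.array(p['R']);Q=(W-T)@R
    m=(Z>0)&(W[...,2]>100)&(abs(Q[...,0])<120)&(abs(Q[...,1])<130)
    for lo in range(-140,60,10):
        k=m&(Q[...,2]>=lo)&(Q[...,2]<lo+10)
        if k.sum()>3: print(n,lo,k.sum(),Q[k][:,:2].min(0).round(),Q[k][:,:2].max(0).round())
    a,b=proj(p,T);print(n,a,b)
    a,b=int(a),int(b);out.append(cv2.resize(im[max(b-75,0):max(b-75,0)+150,max(a-50,0):max(a-50,0)+100],(400,600)))
cv2.imwrite('pics/g.png',np.hstack(out)[:,:,::-1])
E
```

```text
scene -140 366 [-37. -13.] [-21.  94.]
scene -130 77 [-37.  -6.] [-22.  92.]
scene -120 70 [-37.  -3.] [-20.  91.]
scene -110 42 [-37.  76.] [-30.  85.]
scene -100 18 [-36.  77.] [-28.  84.]
scene 463.85236964516275 379.05055825999756
top -140 532 [ -3. -96.] [ 39. -50.]
top -130 26 [-31. -96.] [ 39. -24.]
top -120 151 [-32. -87.] [ 39. -21.]
top -110 19 [ 27. -87.] [ 39. -16.]
top 507.9066001263767 338.12726154578354
```

View pics/g.png

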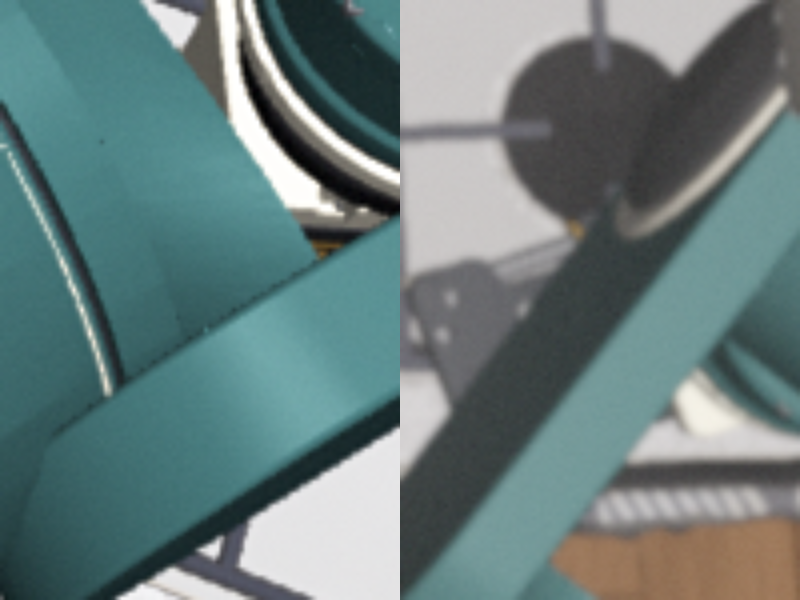

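The gripper view shows only arm links, with the fingers hidden, and the bolt still unmoved. I'll put the gripper where the scene camera can see the fingertips and check their real geometry.

>>> apply_moves(commands=[{"dx": 0.05,"dy": -0.22,"dz": -0.04,"twist": 0},{"dx": 0.05,"dy": -0.22,"dz": -0.04,"twist": 0},{"dx": 0.05,"dy": -0.22,"dz": -0.04,"twist": 0},{"dx": 0.05,"dy": -0.22,"dz": 0,"twist": 0},{"dx": 0.05,"dy": -0.22,"dz": 0,"twist": 0},{"dx": 0.05,"dy": -0.22,"dz": 0,"twist": 0},{"dx": 0.05,"dy": -0.22,"dz": 0,"twist": 0},{"dx": 0.05,"dy": -0.22,"dz": 0,"twist": 0}])

```text
time: 13.95
position: [408.4, -59.5, 246.5]
eef_rot: [[0.95, 0.311, 0.0], [0.311, -0.95, 0.0], [0.0, 0.0, -1.0]]
force: [0.1, 0.7, 0.4]
grip_width: 0.005
gripper_force: 0.0
```

>>> apply_moves(commands=[{"dx": 0.05,"dy": -0.22,"dz": 0,"twist": 0},{"dx": 0.05,"dy": -0.22,"dz": 0,"twist": 0},{"dx": 0,"dy": 0,"dz": 0,"twist": -0.035},{"dx": 0,"dy": 0,"dz": 0,"twist": -0.035},{"dx": 0,"dy": 0,"dz": 0,"twist": -0.035},{"dx": 0,"dy": 0,"dz": 0,"twist": -0.035},{"dx": 0,"dy": 0,"dz": 0,"twist": -0.035},{"dx": 0,"dy": 0,"dz": 0,"twist": 0}])

```text
time: 14.62
position: [402.7, 6.4, 246.5]
eef_rot: [[0.643, 0.766, 0.0], [0.766, -0.643, 0.0], [0.0, -0.0, -1.0]]
force: [-0.2, 0.1, 0.2]
grip_width: 0.004
gripper_force: 0.0
```

```bash
cat > fing.py <<'E'
from h import *
s=manip.sense();T=np.array(s['position']);R=np.array(s['eef_rot']);print(s['time'],T,np.round(s['q'],2))
out=[]
for n in('scene','top'):
    im,d,p=snap(n);v,u=np.mgrid[:480,:640];Z=d
    c=np.stack([(u-p['cx'])/p['fx']*Z,(v-p['cy'])/p['fy']*Z,Z],-1)
    W=(c-np.array(p['t']))@np.array(p['R']);Q=(W-T)@R
    m=(Z>0)&(W[...,2]>160)&(abs(Q[...,0])<50)&(abs(Q[...,1])<100)
    for lo in range(-80,60,8):
        k=m&(Q[...,2]>=lo)&(Q[...,2]<lo+8)
        if k.sum()>3: print(n,lo,k.sum(),Q[k][:,:2].min(0).round(),Q[k][:,:2].max(0).round())
    a,b=proj(p,T);print(n,a,b)
    a,b=int(a),int(b);a0=max(a-60,0);b0=max(b-60,0);out.append(cv2.resize(im[b0:b0+140,a0:a0+95],(400,590)))
cv2.imwrite('pics/g2.png',np.hstack(out)[:,:,::-1])
E
python3 fing.py
```

```text
14.6167 [402.70878725   6.39993302 246.49041689] [-0.05 -0.51  1.91  0.    1.74  0.65]
scene -72 9 [-8. -2.] [8. 1.]
scene -64 10 [-11.  -6.] [-7.  1.]
scene -56 70 [-11. -16.] [-7. 16.]
scene -48 72 [-11. -16.] [ 3. 15.]
scene -40 63 [-10. -16.] [-7. 14.]
scene -32 67 [-10. -15.] [-2. 15.]
scene -24 64 [-10. -14.] [-7. 14.]
scene -16 19 [-11. -10.] [-8.  8.]
scene 215.90724627119087 304.3077731510604
top 279.00493777939295 365.2057579302425
```

View pics/g2.png

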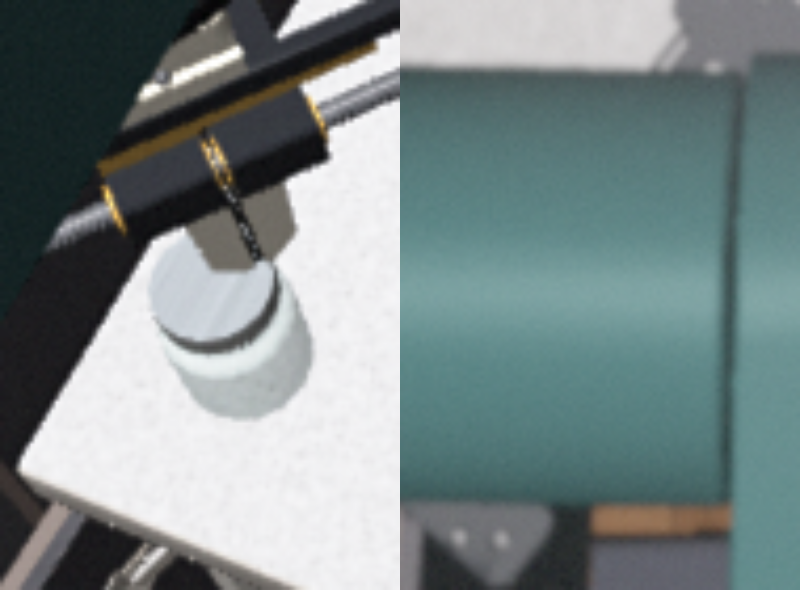

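The scene crop shows the shut fingers ending at about (240,265), almost at the TCP's projection (252,253). The real tips sit well short of the stated 22 mm, which explains both misses. I'll measure that.

```bash
python3 - <<'E'
from h import *
s=manip.sense();T=np.array(s['position']);R=np.array(s['eef_rot'])
n='scene'
im,d,p=snap(n);v,u=np.mgrid[:480,:640];Z=d
c=np.stack([(u-p['cx'])/p['fx']*Z,(v-p['cy'])/p['fy']*Z,Z],-1)
W=(c-np.array(p['t']))@np.array(p['R']);Q=(W-T)@R
for r in range(270,312,2):
    print(r,[(uu,tuple(int(x) for x in Q[r,uu].round())) for uu in range(200,226,5)])
for z in(-11,0,22): print(z,np.round(proj(p,T+R@np.array([-7.5,0,z])),1))
E
```

```text
270 [(200, (-22, -2, -131)), (205, (-23, 4, -128)), (210, (-22, 9, -123)), (215, (-23, 14, -119)), (220, (-25, 19, -118)), (225, (-28, 24, -119))]
272 [(200, (-24, -2, -130)), (205, (-22, 3, -123)), (210, (-23, 8, -120)), (215, (-26, 13, -120)), (220, (-28, 18, -120)), (225, (-30, 23, -119))]
274 [(200, (-22, -3, -123)), (205, (-22, 2, -119)), (210, (-25, 7, -119)), (215, (-28, 12, -120)), (220, (-31, 17, -119)), (225, (-33, 22, -119))]
276 [(200, (-22, -4, -119)), (205, (-22, 1, -115)), (210, (-28, 6, -120)), (215, (-30, 11, -119)), (220, (-33, 16, -120)), (225, (-36, 21, -119))]
278 [(200, (-26, -5, -121)), (205, (1, 0, -73)), (210, (-30, 5, -119)), (215, (-32, 10, -119)), (220, (-35, 15, -119)), (225, (-36, 21, -115))]
280 [(200, (-27, -6, -119)), (205, (-25, -1, -111)), (210, (-32, 4, -119)), (215, (-36, 9, -120)), (220, (-35, 15, -115)), (225, (-36, 20, -111))]
282 [(200, (-29, -7, -118)), (205, (-31, -2, -117)), (210, (-36, 3, -121)), (215, (-36, 8, -117)), (220, (-36, 14, -112)), (225, (-36, 19, -108))]
284 [(200, (-32, -8, -118)), (205, (-34, -3, -118)), (210, (-36, 2, -117))
[... 1256 characters left out ...]
, (210, (-9, -6, -30)), (215, (94, 0, 164)), (220, (-9, 6, -18)), (225, (130, 18, 248))]
304 [(200, (101, -25, 162)), (205, (-10, -13, -31)), (210, (-9, -7, -25)), (215, (-8, -1, -16)), (220, (-9, 5, -13)), (225, (126, 17, 248))]
306 [(200, (98, -26, 163)), (205, (-9, -14, -25)), (210, (-9, -8, -19)), (215, (-9, -2, -12)), (220, (127, 6, 248)), (225, (121, 15, 246))]
308 [(200, (93, -27, 161)), (205, (91, -19, 164)), (210, (86, -12, 162)), (215, (83, -4, 164)), (220, (82, 4, 171)), (225, (119, 13, 249))]
310 [(200, (90, -29, 162)), (205, (85, -21, 161)), (210, (82, -13, 163)), (215, (78, -5, 162)), (220, (77, 3, 167)), (225, (114, 12, 247))]
-11 [216.6 305.1]
0 [218.1 308.5]
22 [220.9 315.2]
```

The measurement shows the tips about 10 mm behind the TCP, so tip height = TCP z + 10 mm. I'll redo the push with that.

>>> apply_moves(commands=[{"dx": 0,"dy": 0,"dz": 0,"twist": 0.035},{"dx": 0,"dy": 0,"dz": 0,"twist": 0.035},{"dx": 0,"dy": 0,"dz": 0,"twist": 0.035},{"dx": 0,"dy": 0,"dz": 0,"twist": 0.035},{"dx": 0,"dy": 0,"dz": 0,"twist": 0.037},{"dx": -0.03,"dy": 0.2,"dz": 0,"twist": 0},{"dx": -0.03,"dy": 0.2,"dz": 0,"twist": 0},{"dx": -0.03,"dy": 0.2,"dz": 0,"twist": 0}])

```text
time: 15.43
position: [417.9, -84.8, 246.8]
eef_rot: [[0.953, 0.303, 0.0], [0.303, -0.953, -0.0], [0.0, 0.0, -1.0]]
force: [0.9, -0.4, -0.8]
grip_width: 0.005
gripper_force: 0.0
```

>>> apply_moves(commands=[{"dx": -0.03,"dy": 0.2,"dz": 0,"twist": 0},{"dx": -0.03,"dy": 0.2,"dz": 0,"twist": 0},{"dx": 0,"dy": 0,"dz": 0.2,"twist": 0},{"dx": 0,"dy": 0,"dz": 0.2,"twist": 0},{"dx": 0,"dy": 0,"dz": 0.2,"twist": 0},{"dx": 0,"dy": 0,"dz": 0.15,"twist": 0},{"dx": 0,"dy": 0,"dz": 0,"twist": 0},{"dx": 0,"dy": 0,"dz": 0,"twist": 0}])

```text
time: 16.1
position: [427.3, -143.7, 134.1]
eef_rot: [[0.953, 0.303, -0.001], [0.303, -0.953, 0.001], [-0.001, -0.001, -1.0]]
force: [0.5, 0.1, 1.3]
grip_width: 0.002
gripper_force: 0.0
```

>>> apply_moves(commands=[{"dx": 0.03,"dy": 0,"dz": 0.02,"twist": 0},{"dx": 0.03,"dy": 0,"dz": 0,"twist": 0},{"dx": 0.03,"dy": 0,"dz": 0,"twist": 0},{"dx": 0.02,"dy": 0,"dz": 0,"twist": 0},{"dx": 0.02,"dy": 0,"dz": 0,"twist": 0},{"dx": 0.02,"dy": 0,"dz": 0,"twist": 0},{"dx": 0.02,"dy": 0,"dz": 0,"twist": 0},{"dx": 0.02,"dy": 0,"dz": 0,"twist": 0}])

```text
time: 16.77
position: [455.0, -135.2, 131.4]
eef_rot: [[0.952, 0.305, -0.001], [0.305, -0.952, -0.0], [-0.001, -0.0, -1.0]]
force: [-3.6, 0.5, 3.0]
grip_width: 0.007
gripper_force: 2.0
```

>>> apply_moves(commands=[{"dx": 0.02,"dy": 0,"dz": -0.004,"twist": 0},{"dx": 0.02,"dy": 0,"dz": -0.005,"twist": 0},{"dx": 0.02,"dy": 0,"dz": -0.005,"twist": 0},{"dx": 0.02,"dy": 0,"dz": -0.005,"twist": 0},{"dx": 0.02,"dy": 0,"dz": -0.005,"twist": 0},{"dx": 0.02,"dy": 0,"dz": -0.005,"twist": 0},{"dx": 0.02,"dy": 0,"dz": -0.005,"twist": 0},{"dx": 0.02,"dy": 0,"dz": -0.005,"twist": 0}])

```text
time: 17.43
position: [478.1, -127.8, 137.1]
eef_rot: [[0.952, 0.305, 0.0], [0.305, -0.952, 0.0], [0.0, -0.0, -1.0]]
force: [-2.6, 0.6, 1.9]
grip_width: 0.005
gripper_force: 1.1
```

```bash
sed -i 's/range(8)/range(3)/' f.py; python3 f.py
```

```text
17.5333 [ 478.2 -127.8  137.1] [-1.9   0.32  1.22  0.05  0.24  0.02] [0.88 0.69 0.72 0.01 0.11 0.03] 0.9482323997938125
```

Contact now. I'll carry on to upright.

>>> apply_moves(commands=[{"dx": 0.02,"dy": 0,"dz": -0.005,"twist": 0},{"dx": 0.02,"dy": 0,"dz": -0.005,"twist": 0},{"dx": 0.02,"dy": 0,"dz": -0.005,"twist": 0},{"dx": 0.02,"dy": 0,"dz": -0.005,"twist": 0},{"dx": 0.015,"dy": 0,"dz": -0.003,"twist": 0},{"dx": 0.01,"dy": 0,"dz": 0,"twist": 0},{"dx": 0,"dy": 0,"dz": 0,"twist": 0},{"dx": 0,"dy": 0,"dz": 0,"twist": 0}])

```text
time: 18.25
position: [492.9, -123.1, 140.5]
eef_rot: [[0.952, 0.305, 0.0], [0.305, -0.952, 0.0], [0.0, 0.0, -1.0]]
force: [-0.4, 0.7, -1.1]
grip_width: 0.004
gripper_force: 0.0
```

>>> apply_moves(commands=[{"dx": 0.006,"dy": 0,"dz": 0,"twist": 0},{"dx": 0.006,"dy": 0,"dz": 0,"twist": 0},{"dx": 0.004,"dy": 0,"dz": 0,"twist": 0},{"dx": 0,"dy": 0,"dz": 0,"twist": 0},{"dx": 0,"dy": 0,"dz": 0,"twist": 0},{"dx": 0,"dy": 0,"dz": 0,"twist": 0},{"dx": 0,"dy": 0,"dz": 0,"twist": 0},{"dx": 0,"dy": 0,"dz": 0,"twist": 0}])

```text
time: 18.92
position: [495.1, -122.4, 140.5]
eef_rot: [[0.952, 0.305, 0.0], [0.305, -0.952, -0.0], [0.0, 0.0, -1.0]]
force: [-1.4, 0.1, 1.5]
grip_width: 0.005
gripper_force: 0.4
```

>>> apply_moves(commands=[{"dx": 0.005,"dy": 0,"dz": 0,"twist": 0},{"dx": 0.003,"dy": 0,"dz": 0,"twist": 0},{"dx": 0,"dy": 0,"dz": 0,"twist": 0},{"dx": 0,"dy": 0,"dz": 0,"twist": 0},{"dx": 0,"dy": 0,"dz": 0,"twist": 0},{"dx": 0,"dy": 0,"dz": 0,"twist": 0},{"dx": 0,"dy": 0,"dz": 0,"twist": 0},{"dx": 0,"dy": 0,"dz": 0,"twist": 0}])

```text
time: 19.58
position: [496.2, -122.1, 140.5]
eef_rot: [[0.952, 0.305, -0.0], [0.305, -0.952, 0.0], [-0.0, -0.0, -1.0]]
force: [-0.9, 0.1, 0.2]
grip_width: 0.003
gripper_force: 0.4
```

>>> apply_moves(commands=[{"dx": -0.05,"dy": 0,"dz": 0,"twist": 0},{"dx": -0.1,"dy": 0,"dz": -0.2,"twist": 0},{"dx": -0.1,"dy": 0.1,"dz": -0.2,"twist": 0},{"dx": -0.1,"dy": 0.2,"dz": -0.15,"twist": 0},{"dx": -0.1,"dy": 0.23,"dz": 0,"twist": 0},{"dx": -0.1,"dy": 0.23,"dz": 0,"twist": 0},{"dx": -0.1,"dy": 0.23,"dz": 0,"twist": 0},{"dx": -0.1,"dy": 0.23,"dz": 0,"twist": 0}])

```text
time: 20.25
position: [443.8, -332.4, 223.3]
eef_rot: [[0.952, 0.305, 0.001], [0.305, -0.952, -0.0], [0.0, 0.001, -1.0]]
force: [0.8, -0.0, 0.4]
grip_width: 0.008
gripper_force: 0.0
```

```bash
python3 look.py t6; python3 - <<'E'
import cv2
b=cv2.imread('pics/t6.png');cv2.imwrite('pics/t6c.png',cv2.resize(b[270:340,330:410],None,fx=6,fy=6,interpolation=2))
E
```

```text
20.3 [ 442.9 -337.2  222.4] [-0.7  -0.15  1.68 -0.    1.61  0.57]
296 [3, 0, -2, 3, 113, 130, 141, 161, 156, 147, 114, 1, 0, 0, -1, 0, 5, 0, 1, 0]
298 [1, 0, -2, 0, 109, 129, 135, 150, 141, 140, 140, 145, 148, 0, 0, -3, -2, 1, 2, 0]
300 [-4, 2, 1, -1, 115, 111, 132, 139, 131, 128, 139, 146, 148, 144, 3, 1, -3, 1, 2, 0]
302 [-3, 5, 2, 2, 111, 111, 123, 124, 59, 112, 115, -3, 145, 142, 0, -1, 2, 3, 1, 0]
304 [4, 0, 0, -1, 0, 110, 111, 2, 54, 115, 112, 1, -1, 3, 1, 2, 2, 7, 0, 4]
306 [0, 1, 2, 0, -1, 118, 114, 1, 1, 2, 2, 0, 0, 0, 3, 3, 0, 2, 0, -3]
308 [-1, -2, 0, 0, -1, 119, 111, 0, 1, 3, 1, 2, 2, 0, 3, 3, 0, 3, 2, 3]
310 [1, 2, 2, 0, 2, -1, -4, 2, 0, 2, 0, -1, 1, 0, 2, 1, -1, 0, 3, 2]
312 [0, 0, 0, 0, -1, 0, 1, 0, 4, 0, -1, 0, 0, -2, -3, 1, 2, -2, 2, -1]
314 [1, 2, 2, 0, 2, 1, 4, 2, -1, 2, 0, 0, 1, 2, 0, 0, 3, 3, 0, 2]
316 [0, 0, -1, 1, 1, 3, -2, 1, 0, -1, 0, -1, 1, 1, 0, 0, 0, 0, -1, 3]
318 [5, 0, 2, 0, 1, -2, 3, 0, -1, 0, 0, 3, 2, 0, 0, 0, -4, -2, 1, 0]
320 [-1, 0, 0, -1, 0, 0, 1, 1, 3, 1, 4, -3, 1, 1, 1, 0, 0, 4, 0, -1]
322 [-1, 0, 1, 1, 4, 1, 0, 0, 1, -1, 4, 4, 1, -2, 0, 0, 1, 1, -1, 0]
324 [-3, 0, 3, 0, 5, 0, 0, -2, 2, -1, 3, -1, 1, 0, 0, 0, -1, 0, 3, 2]
326 [7, -3, 0, 0, 2, 0, -1, 4, 0, 0, 0, 0, 0, 0, 1, 2, 0, 2, 3, 35]
328 [-1, 1, 0, 0, -1, 2, -2, 4, -2, 2, -2, 3, 0, 0, -1, 1, 1, 1, 22, 60]
330 [0, 0, 0, 2, 2, 1, 1, 2, 1, 1, 2, 3, 1, 0, 0, 3, 0, 2, 54, -1]
```

View pics/t6c.png

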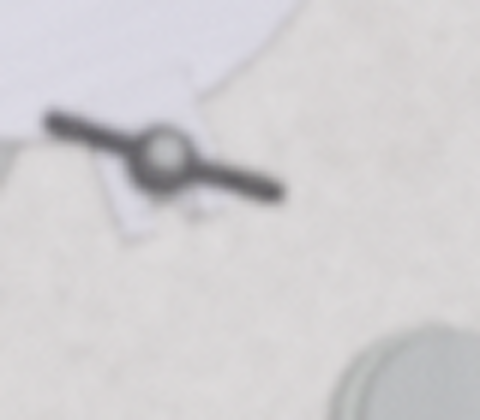

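The bolt is upright in its slot. In the top view the tip is at ≈(358,295) and the wing ends at (337.7,289.7) and (377.5,302.2).

```bash
python3 - <<'E'
from h import *
p=viewer.camera_params('top')
a=plane(p,337.7,289.7,148);b=plane(p,377.5,302.2,148);print(a,b,(a+b)/2,np.hypot(*(a-b)[:2]),np.degrees(np.arctan2(*(a-b)[1::-1])))
print(plane(p,358,295,162), plane(p,357.2,296.7,142))
E
```

```text
[521.57889915 -85.129371   148.        ] [ 498.82577257 -150.6824086   148.        ] [ 510.20233586 -117.9058898   148.        ] 69.38952015770673 70.85837173661665
[ 510.49715398 -118.05179656  162.        ] [ 509.4607553  -117.54217565  142.        ]
```

>>> apply_moves(commands=[{"dx": 0.14,"dy": -0.2,"dz": 0,"twist": 0},{"dx": 0.14,"dy": -0.21,"dz": 0,"twist": 0},{"dx": 0.14,"dy": -0.21,"dz": 0,"twist": 0},{"dx": 0.14,"dy": -0.21,"dz": 0,"twist": 0},{"dx": 0.15,"dy": -0.21,"dz": 0,"twist": 0},{"dx": 0.15,"dy": -0.21,"dz": 0,"twist": 0},{"dx": 0,"dy": 0,"dz": 0,"twist": -0.038},{"dx": 0,"dy": 0,"dz": 0,"twist": -0.038}], gripper=0.14)

```text
time: 20.97
position: [510.6, -110.7, 223.0]
eef_rot: [[0.849, 0.528, 0.0], [0.528, -0.849, 0.0], [0.0, -0.0, -1.0]]
force: [1.0, 0.2, -0.4]
grip_width: 0.425
gripper_force: 0.0
```

>>> apply_moves(commands=[{"dx": 0,"dy": 0,"dz": 0,"twist": -0.038},{"dx": 0,"dy": 0,"dz": 0,"twist": -0.038},{"dx": 0,"dy": 0,"dz": 0,"twist": -0.038},{"dx": 0,"dy": 0,"dz": 0,"twist": -0.038},{"dx": 0,"dy": 0,"dz": 0,"twist": -0.038},{"dx": 0,"dy": 0,"dz": 0,"twist": -0.038},{"dx": 0,"dy": 0,"dz": 0,"twist": -0.038},{"dx": 0,"dy": 0,"dz": 0,"twist": -0.038}])

```text
time: 21.63
position: [510.2, -112.8, 222.9]
eef_rot: [[0.062, 0.998, 0.0], [0.998, -0.062, 0.0], [0.0, 0.0, -1.0]]
force: [0.1, -0.2, -0.2]
grip_width: 0.429
gripper_force: 0.0
```

>>> apply_moves(commands=[{"dx": 0,"dy": 0,"dz": 0,"twist": -0.038},{"dx": 0,"dy": 0,"dz": 0,"twist": -0.038},{"dx": 0,"dy": 0,"dz": 0,"twist": -0.038},{"dx": 0,"dy": 0,"dz": 0,"twist": -0.038},{"dx": 0,"dy": 0,"dz": 0,"twist": -0.038},{"dx": 0,"dy": 0,"dz": 0,"twist": -0.038},{"dx": 0,"dy": 0,"dz": 0,"twist": -0.038},{"dx": 0,"dy": 0,"dz": 0,"twist": -0.038}])

```text
time: 22.3
position: [510.1, -112.8, 222.9]
eef_rot: [[-0.779, 0.627, 0.0], [0.627, 0.779, 0.0], [0.0, 0.0, -1.0]]
force: [0.2, -0.9, -0.1]
grip_width: 0.433
gripper_force: 0.0
```

>>> apply_moves(commands=[{"dx": 0,"dy": 0,"dz": 0,"twist": -0.038},{"dx": 0,"dy": 0,"dz": 0,"twist": -0.038},{"dx": 0,"dy": 0,"dz": 0,"twist": -0.038},{"dx": 0,"dy": 0,"dz": 0,"twist": -0.038},{"dx": 0,"dy": 0,"dz": 0,"twist": -0.038},{"dx": 0,"dy": 0,"dz": 0,"twist": -0.038},{"dx": 0,"dy": 0,"dz": 0,"twist": -0.038},{"dx": 0,"dy": 0,"dz": 0,"twist": 0}])

```text
time: 22.97
position: [510.2, -112.8, 223.0]
eef_rot: [[-0.987, -0.158, -0.0], [-0.158, 0.987, 0.0], [0.0, 0.0, -1.0]]
force: [0.4, 0.0, -0.8]
grip_width: 0.433
gripper_force: 0.0
```

>>> apply_moves(commands=[{"dx": 0.015,"dy": -0.035,"dz": 0,"twist": -0.038},{"dx": 0,"dy": 0,"dz": 0.15,"twist": 0},{"dx": 0,"dy": 0,"dz": 0.2,"twist": 0},{"dx": 0,"dy": 0,"dz": 0.15,"twist": 0},{"dx": 0,"dy": 0,"dz": 0.05,"twist": 0},{"dx": 0,"dy": 0,"dz": 0,"twist": 0},{"dx": 0,"dy": 0,"dz": 0,"twist": 0},{"dx": 0,"dy": 0,"dz": 0,"twist": 0}])

```text
time: 23.63
position: [509.7, -118.5, 142.3]
eef_rot: [[-0.964, -0.267, 0.002], [-0.267, 0.964, -0.001], [-0.002, -0.001, -1.0]]
force: [0.2, -0.3, 0.1]
grip_width: 0.429
gripper_force: 0.0
```

>>> apply_moves(commands=[{"dx": 0,"dy": 0,"dz": 0.03,"twist": 0},{"dx": 0,"dy": 0,"dz": 0.03,"twist": 0},{"dx": 0,"dy": 0,"dz": 0.03,"twist": 0},{"dx": 0,"dy": 0,"dz": 0.03,"twist": 0},{"dx": 0,"dy": 0,"dz": 0.03,"twist": 0},{"dx": 0,"dy": 0,"dz": 0,"twist": 0},{"dx": 0,"dy": 0,"dz": 0,"twist": 0},{"dx": 0,"dy": 0,"dz": 0,"twist": 0}])

```text
time: 24.3
position: [509.2, -118.3, 118.1]
eef_rot: [[-0.963, -0.268, 0.0], [-0.268, 0.963, -0.0], [-0.0, -0.0, -1.0]]
force: [0.2, -0.7, -0.2]
grip_width: 0.428
gripper_force: 0.0
```

>>> apply_moves(commands=[{"dx": 0,"dy": 0,"dz": 0,"twist": 0.02},{"dx": 0,"dy": 0,"dz": 0,"twist": 0.02},{"dx": 0,"dy": 0,"dz": 0,"twist": 0.02},{"dx": 0,"dy": 0,"dz": 0,"twist": 0.02},{"dx": 0,"dy": 0,"dz": 0,"twist": 0.03},{"dx": 0,"dy": 0,"dz": 0,"twist": 0.03},{"dx": 0,"dy": 0,"dz": 0,"twist": 0.035},{"dx": 0,"dy": 0,"dz": 0,"twist": 0.035}])

```text
time: 24.97
position: [509.1, -118.3, 118.2]
eef_rot: [[-0.924, 0.383, 0.0], [0.383, 0.924, -0.0], [-0.0, 0.0, -1.0]]
force: [0.1, -0.0, -0.1]
grip_width: 0.429
gripper_force: 0.3
```

>>> apply_moves(commands=[{"dx": 0,"dy": 0,"dz": 0,"twist": 0.036},{"dx": 0,"dy": 0,"dz": 0,"twist": 0.036},{"dx": 0,"dy": 0,"dz": 0,"twist": 0.036},{"dx": 0,"dy": 0,"dz": 0,"twist": 0.036},{"dx": 0,"dy": 0,"dz": 0,"twist": 0.036},{"dx": 0,"dy": 0,"dz": 0,"twist": 0.036},{"dx": 0,"dy": 0,"dz": 0,"twist": 0.036},{"dx": 0,"dy": 0,"dz": 0,"twist": 0.036}])

```text
time: 25.63
position: [509.2, -118.2, 118.2]
eef_rot: [[-0.269, 0.963, 0.0], [0.963, 0.269, 0.0], [0.0, 0.0, -1.0]]
force: [-0.4, 0.8, -0.5]
grip_width: 0.426
gripper_force: 0.3
```

>>> apply_moves(commands=[{"dx": 0,"dy": 0,"dz": 0,"twist": 0.036},{"dx": 0,"dy": 0,"dz": 0,"twist": 0.036},{"dx": 0,"dy": 0,"dz": 0,"twist": 0.036},{"dx": 0,"dy": 0,"dz": 0,"twist": 0.036},{"dx": 0,"dy": 0,"dz": 0,"twist": 0.036},{"dx": 0,"dy": 0,"dz": 0,"twist": 0.036},{"dx": 0,"dy": 0,"dz": 0,"twist": 0.036},{"dx": 0,"dy": 0,"dz": 0,"twist": 0.036}])

```text
time: 26.3
position: [509.3, -118.2, 118.3]
eef_rot: [[0.591, 0.807, 0.0], [0.807, -0.591, 0.0], [0.0, 0.0, -1.0]]
force: [0.2, 0.3, 0.4]
grip_width: 0.429
gripper_force: 0.3
```

>>> apply_moves(commands=[{"dx": 0,"dy": 0,"dz": 0,"twist": 0.036},{"dx": 0,"dy": 0,"dz": 0,"twist": 0.036},{"dx": 0,"dy": 0,"dz": 0,"twist": 0.036},{"dx": 0,"dy": 0,"dz": 0,"twist": 0.036},{"dx": 0,"dy": 0,"dz": 0,"twist": 0.036},{"dx": 0,"dy": 0,"dz": 0,"twist": 0.036},{"dx": 0,"dy": 0,"dz": 0,"twist": 0.036},{"dx": 0,"dy": 0,"dz": 0,"twist": 0.036}])

```text
time: 26.97
position: [509.1, -118.2, 118.2]
eef_rot: [[0.999, 0.034, 0.0], [0.034, -0.999, -0.0], [0.0, 0.0, -1.0]]
force: [-1.2, -0.1, -0.4]
grip_width: 0.428
gripper_force: 0.3
```

```bash
python3 f.py
```

```text
27.0667 [ 509.2 -118.3  118.2] [-0.31  0.12 -0.53  0.06  0.03  0.01] [0.62 0.21 0.47 0.04 0.05 0.03] 1.2568013560242217
```

>>> apply_moves(commands=[{"dx": 0,"dy": 0,"dz": 0,"twist": 0.036},{"dx": 0,"dy": 0,"dz": 0,"twist": 0.036},{"dx": 0,"dy": 0,"dz": 0,"twist": 0.036},{"dx": 0,"dy": 0,"dz": 0,"twist": 0.036},{"dx": 0,"dy": 0,"dz": 0,"twist": 0.036},{"dx": 0,"dy": 0,"dz": 0,"twist": 0.036},{"dx": 0,"dy": 0,"dz": 0,"twist": 0.036},{"dx": 0,"dy": 0,"dz": 0,"twist": 0.036}])

```text
time: 27.78
position: [509.1, -118.2, 118.1]
eef_rot: [[0.648, -0.762, -0.0], [-0.762, -0.648, 0.0], [-0.0, -0.0, -1.0]]
force: [0.0, -0.3, -0.2]
grip_width: 0.43
gripper_force: 0.3
```

>>> apply_moves(commands=[{"dx": 0,"dy": 0,"dz": 0,"twist": 0.036},{"dx": 0,"dy": 0,"dz": 0,"twist": 0.036},{"dx": 0,"dy": 0,"dz": 0,"twist": 0.036},{"dx": 0,"dy": 0,"dz": 0,"twist": 0.03},{"dx": 0,"dy": 0,"dz": 0,"twist": -0.03},{"dx": 0,"dy": 0,"dz": -0.1,"twist": 0},{"dx": 0,"dy": 0,"dz": -0.1,"twist": 0},{"dx": 0,"dy": 0,"dz": 0,"twist": -0.02}])

```text
time: 28.45
position: [510.1, -118.5, 151.1]
eef_rot: [[0.419, -0.908, 0.003], [-0.908, -0.419, -0.001], [0.002, -0.003, -1.0]]
force: [1.3, 0.0, 0.4]
grip_width: 0.43
gripper_force: 0.0
```

>>> apply_moves(commands=[{"dx": 0,"dy": 0,"dz": 0,"twist": -0.038},{"dx": 0,"dy": 0,"dz": 0,"twist": -0.038},{"dx": 0,"dy": 0,"dz": 0,"twist": -0.038},{"dx": 0,"dy": 0,"dz": 0,"twist": -0.038},{"dx": 0,"dy": 0,"dz": 0,"twist": -0.038},{"dx": 0,"dy": 0,"dz": 0,"twist": -0.038},{"dx": 0,"dy": 0,"dz": 0,"twist": -0.038},{"dx": 0,"dy": 0,"dz": 0,"twist": -0.038}])

```text
time: 29.12
position: [509.2, -118.3, 148.2]
eef_rot: [[0.985, -0.175, 0.0], [-0.175, -0.985, -0.0], [0.0, 0.0, -1.0]]
force: [-0.5, -0.4, 0.5]
grip_width: 0.429
gripper_force: 0.0
```

>>> apply_moves(commands=[{"dx": 0,"dy": 0,"dz": 0,"twist": -0.038},{"dx": 0,"dy": 0,"dz": 0,"twist": -0.038},{"dx": 0,"dy": 0,"dz": 0,"twist": -0.038},{"dx": 0,"dy": 0,"dz": 0,"twist": -0.038},{"dx": 0,"dy": 0,"dz": 0,"twist": -0.038},{"dx": 0,"dy": 0,"dz": 0,"twist": -0.038},{"dx": 0,"dy": 0,"dz": 0,"twist": -0.038},{"dx": 0,"dy": 0,"dz": 0,"twist": -0.038}])

```text
time: 29.78
position: [509.2, -118.3, 148.2]
eef_rot: [[0.712, 0.703, 0.0], [0.703, -0.712, -0.0], [0.0, 0.0, -1.0]]
force: [0.2, 0.5, 0.4]
grip_width: 0.429
gripper_force: 0.0
```

>>> apply_moves(commands=[{"dx": 0,"dy": 0,"dz": 0,"twist": -0.038},{"dx": 0,"dy": 0,"dz": 0,"twist": -0.038},{"dx": 0,"dy": 0,"dz": 0,"twist": -0.038},{"dx": 0,"dy": 0,"dz": 0,"twist": -0.038},{"dx": 0,"dy": 0,"dz": 0,"twist": -0.038},{"dx": 0,"dy": 0,"dz": 0,"twist": -0.038},{"dx": 0,"dy": 0,"dz": 0,"twist": -0.038},{"dx": 0,"dy": 0,"dz": 0,"twist": -0.038}])

```text
time: 30.45
position: [509.2, -118.3, 148.2]
eef_rot: [[-0.162, 0.987, 0.0], [0.987, 0.162, -0.0], [-0.0, 0.0, -1.0]]
force: [-0.7, -0.9, -0.2]
grip_width: 0.429
gripper_force: 0.0
```

>>> apply_moves(commands=[{"dx": 0,"dy": 0,"dz": 0,"twist": -0.038},{"dx": 0,"dy": 0,"dz": 0,"twist": -0.038},{"dx": 0,"dy": 0,"dz": 0,"twist": -0.02},{"dx": 0,"dy": 0,"dz": 0.03,"twist": 0},{"dx": 0,"dy": 0,"dz": 0.05,"twist": 0},{"dx": 0,"dy": 0,"dz": 0.06,"twist": 0},{"dx": 0,"dy": 0,"dz": 0.05,"twist": 0},{"dx": 0,"dy": 0,"dz": 0.025,"twist": 0}])

```text
time: 31.12
position: [508.6, -118.1, 113.9]
eef_rot: [[-0.438, 0.899, -0.002], [0.899, 0.438, 0.001], [0.001, -0.001, -1.0]]
force: [0.4, -0.5, 0.7]
grip_width: 0.43
gripper_force: 0.0
```

>>> apply_moves(commands=[{"dx": 0,"dy": 0,"dz": 0,"twist": 0.02},{"dx": 0,"dy": 0,"dz": 0,"twist": 0.02},{"dx": 0,"dy": 0,"dz": 0,"twist": 0.02},{"dx": 0,"dy": 0,"dz": 0,"twist": 0.03},{"dx": 0,"dy": 0,"dz": 0,"twist": 0.03},{"dx": 0,"dy": 0,"dz": 0,"twist": 0.03},{"dx": 0,"dy": 0,"dz": 0,"twist": 0.03},{"dx": 0,"dy": 0,"dz": 0,"twist": 0.03}])

```text
time: 31.78
position: [509.0, -118.2, 115.3]
eef_rot: [[0.209, 0.978, -0.0], [0.978, -0.209, 0.0], [0.0, -0.0, -1.0]]
force: [-0.3, 0.5, -0.1]
grip_width: 0.432
gripper_force: 0.3
```

>>> apply_moves(commands=[{"dx": 0,"dy": 0,"dz": 0,"twist": 0.036},{"dx": 0,"dy": 0,"dz": 0,"twist": 0.036},{"dx": 0,"dy": 0,"dz": 0,"twist": 0.036},{"dx": 0,"dy": 0,"dz": 0,"twist": 0.036},{"dx": 0,"dy": 0,"dz": 0,"twist": 0.036},{"dx": 0,"dy": 0,"dz": 0,"twist": 0.036},{"dx": 0,"dy": 0,"dz": 0,"twist": 0.036},{"dx": 0,"dy": 0,"dz": 0,"twist": 0.036}])

```text
time: 32.45
position: [509.1, -118.2, 115.3]
eef_rot: [[0.899, 0.439, -0.0], [0.439, -0.899, 0.0], [-0.0, -0.0, -1.0]]
force: [0.3, -0.4, 0.8]
grip_width: 0.429
gripper_force: 0.3
```

>>> apply_moves(commands=[{"dx": 0,"dy": 0,"dz": 0,"twist": 0.03},{"dx": 0,"dy": 0,"dz": 0,"twist": 0.03},{"dx": 0,"dy": 0,"dz": 0,"twist": 0.03},{"dx": 0,"dy": 0,"dz": 0,"twist": 0.03},{"dx": 0,"dy": 0,"dz": 0,"twist": 0.03},{"dx": 0,"dy": 0,"dz": 0,"twist": 0.02},{"dx": 0,"dy": 0,"dz": 0,"twist": 0},{"dx": 0,"dy": 0,"dz": 0,"twist": -0.03}])

```text
time: 33.12
position: [509.1, -118.3, 115.4]
eef_rot: [[1.0, 0.021, -0.0], [0.021, -1.0, 0.0], [-0.0, -0.0, -1.0]]
force: [0.2, -0.8, 1.0]
grip_width: 0.43
gripper_force: 0.0
```

>>> apply_moves(commands=[{"dx": 0,"dy": 0,"dz": -0.15,"twist": 0},{"dx": 0,"dy": 0,"dz": -0.25,"twist": 0},{"dx": 0,"dy": 0,"dz": -0.25,"twist": 0},{"dx": -0.1,"dy": 0.2,"dz": 0,"twist": 0},{"dx": -0.1,"dy": 0.24,"dz": 0,"twist": 0},{"dx": -0.1,"dy": 0.24,"dz": 0,"twist": 0},{"dx": -0.1,"dy": 0.24,"dz": 0,"twist": 0},{"dx": -0.1,"dy": 0.24,"dz": 0,"twist": 0}])

```text
time: 33.78
position: [436.8, -295.2, 213.2]
eef_rot: [[1.0, 0.023, 0.0], [0.023, -1.0, -0.0], [0.0, 0.0, -1.0]]
force: [0.9, 0.2, -0.1]
grip_width: 0.427
gripper_force: 0.0
```

>>> apply_moves(commands=[{"dx": -0.1,"dy": 0.24,"dz": 0,"twist": 0},{"dx": 0,"dy": 0.2,"dz": 0,"twist": 0},{"dx": 0,"dy": 0,"dz": 0,"twist": 0},{"dx": 0,"dy": 0,"dz": 0,"twist": 0},{"dx": 0,"dy": 0,"dz": 0,"twist": 0},{"dx": 0,"dy": 0,"dz": 0,"twist": 0},{"dx": 0,"dy": 0,"dz": 0,"twist": 0},{"dx": 0,"dy": 0,"dz": 0,"twist": 0}])

```text
time: 34.45
position: [424.4, -359.3, 213.4]
eef_rot: [[1.0, 0.022, 0.0], [0.022, -1.0, -0.0], [0.0, 0.0, -1.0]]
force: [0.4, -0.5, 0.4]
grip_width: 0.427
gripper_force: 0.0
```

```bash
cat > nut.py <<'E'
from h import *
D=[]
for i in range(10):
    im,d,p=snap('top');D.append(np.where(d>0,d,np.nan))
d=np.nanmedian(D,0);np.save('top_d.npy',d);cv2.imwrite('pics/top_n.png',im[:,:,::-1])
s=manip.sense();print(s['time'],np.round(s['position'],1))
def stats(u0,u1,v0,v1,nm):
    W=[];C=[]
    for v in range(v0,v1):
        for u in range(u0,u1):
            if d[v,u]>0: W.append(world(p,u,v,d[v,u]));C.append(im[v,u].max())
    W=np.array(W);C=np.array(C)
    k=W[:,2].argmax();top=W[W[:,2]>155];t=top.mean(0) if len(top) else W[k]
    r=np.hypot(W[:,0]-t[0],W[:,1]-t[1])
    w=(r>16)&(r<33)&(W[:,2]>122)&(C<110)
    X=W[w];X=X[X[:,2]>np.percentile(X[:,2],40)] if len(X) else X
    ang=0.5*np.degrees(np.angle(np.mean(np.exp(2j*np.arctan2(X[:,1]-t[1],X[:,0]-t[0]))))) if len(X) else None
    print(nm,'tip',t.round(1),len(top),'wing n',len(X),'z med',np.median(X[:,2]).round(2) if len(X) else None,'max',np.percentile(X[:,2],90).round(1) if len(X) else None,'ang',ang)
stats(330,385,275,318,'open');stats(375,410,200,242,'R');stats(300,333,163,207,'B');stats(265,292,238,282,'L')
E
python3 nut.py
```

```text
34.95 [ 424.1 -360.1  213.3]
open tip [ 511.3 -117.3  162. ] 32 wing n 12 z med 140.41 max 140.8 ang 52.08897987504473
R tip [ 643.7 -185.   162. ] 32 wing n 27 z med 139.88 max 141.0 ang 22.364466321530784
B tip [712.1 -53.5 161.8] 33 wing n 13 z med 140.56 max 140.8 ang 6.551944679650142
L tip [580.8  14.5 161.7] 33 wing n 21 z med 140.5 max 141.1 ang -8.932905033943353
```

```bash
python3 - <<'E'
from h import *
d=np.load('top_d.npy');p=viewer.camera_params('top');im=cv2.imread('pics/top_n.png')
for nm,(u0,u1,v0,v1),t in(('open',(330,388,270,322),(511,-117.5)),('R',(375,410,200,242),(643.7,-185)),('B',(300,333,163,207),(712.1,-53.5)),('L',(265,292,238,282),(580.8,14.5))):
    X=np.array([world(p,u,v,d[v,u]) for v in range(v0,v1) for u in range(u0,u1) if d[v,u]>0 ])
    C=np.array([im[v,u].max() for v in range(v0,v1) for u in range(u0,u1) if d[v,u]>0 ])
    r=np.hypot(X[:,0]-t[0],X[:,1]-t[1]);m=(r>15)&(r<38)&(X[:,2]>130)&(X[:,2]<150);Y=X[m]
    a=np.degrees(np.arctan2(Y[:,1]-t[1],Y[:,0]-t[0]))
    print(nm,m.sum(),np.percentile(Y[:,2],[20,50,80,95]).round(2),np.percentile(r[m],95),'col',C[m].mean())
    for s in(-1,1):
        c=np.median(a[(a*s>0)]) if (a*s>0).any() else None;print('  ',c,(a*s>0).sum())
    print('   hub ring z', np.median(X[(r>7)&(r<9)][:,2]).round(1))
E
cat > crop.py <<'E'
E
python3 - <<'E'
import cv2
b=cv2.imread('pics/top_n.png');cv2.imwrite('pics/n1.png',cv2.resize(b[270:325,325:395],None,fx=8,fy=8,interpolation=2))
E
```

```text
open 110 [136.17 139.13 140.85 141.72] 34.63270554564117 col 136.53636363636363
   -126.39603130142754 52
   53.269365267509144 58
   hub ring z 132.4
R 109 [134.95 138.36 140.21 141.09] 34.11441236368905 col 126.21100917431193
   -158.94422207692753 54
   22.234652414814953 55
   hub ring z 130.9
B 94 [135.94 138.58 140.47 141.19] 34.415868424699134 col 135.20212765957447
   -171.53426585532245 51
   7.9884334250176865 43
   hub ring z 131.7
L 105 [135.08 138.36 140.02 140.99] 33.99835845880093 col 126.18095238095238
   -10.423866542095421 48
   169.95272585361943 57
   hub ring z 131.9
```

View pics/n1.png

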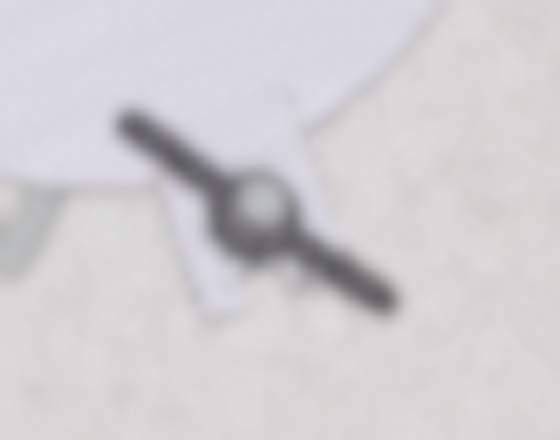

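The top view shows the wings at 53°/−127°, so the nut has turned 378° and is still about 0.7 mm (roughly 40°) above the stop. For the rest I'll let one finger push the wing as the gripper closes at 3 N. The other finger stays clear, so the force is limited at the hard stop.

>>> apply_moves(commands=[{"dx": 0,"dy": 0,"dz": 0,"twist": -0.038},{"dx": 0,"dy": 0,"dz": 0,"twist": -0.038},{"dx": 0,"dy": 0,"dz": 0,"twist": -0.038},{"dx": 0,"dy": 0,"dz": 0,"twist": -0.038},{"dx": 0,"dy": 0,"dz": 0,"twist": -0.008},{"dx": 0.18,"dy": -0.12,"dz": 0,"twist": 0},{"dx": 0.18,"dy": -0.12,"dz": 0,"twist": 0},{"dx": 0.18,"dy": -0.12,"dz": 0,"twist": 0}], gripper=-1, grip_force=3)

```text
time: 35.62
position: [467.4, -272.0, 213.2]
eef_rot: [[0.867, 0.498, -0.0], [0.498, -0.867, 0.0], [0.0, -0.0, -1.0]]
force: [0.3, 0.3, -0.3]
grip_width: 0.953
gripper_force: 0.0
```

>>> apply_moves(commands=[{"dx": 0.18,"dy": -0.12,"dz": 0,"twist": 0},{"dx": 0.18,"dy": -0.12,"dz": 0,"twist": 0},{"dx": 0.18,"dy": -0.12,"dz": 0,"twist": 0},{"dx": 0.18,"dy": -0.12,"dz": 0,"twist": 0},{"dx": 0.18,"dy": -0.12,"dz": 0,"twist": 0},{"dx": 0,"dy": 0,"dz": 0,"twist": 0},{"dx": 0,"dy": 0,"dz": 0,"twist": 0},{"dx": 0,"dy": 0,"dz": 0,"twist": 0}])

```text
time: 36.28
position: [539.1, -127.7, 213.2]
eef_rot: [[0.866, 0.5, -0.0], [0.5, -0.866, -0.0], [-0.0, 0.0, -1.0]]
force: [-0.6, 0.4, 0.1]
grip_width: 1.0
gripper_force: 0.0
```

>>> apply_moves(commands=[{"dx": 0.017,"dy": -0.018,"dz": 0.1,"twist": 0},{"dx": 0,"dy": 0,"dz": 0.2,"twist": 0},{"dx": 0,"dy": 0,"dz": 0.12,"twist": 0},{"dx": 0,"dy": 0,"dz": 0.08,"twist": 0},{"dx": 0,"dy": 0,"dz": 0.06,"twist": 0},{"dx": 0,"dy": 0,"dz": 0.05,"twist": 0},{"dx": 0,"dy": 0,"dz": 0.035,"twist": 0},{"dx": 0,"dy": 0,"dz": 0,"twist": 0}])

```text
time: 36.95
position: [539.9, -123.9, 115.8]
eef_rot: [[0.866, 0.499, -0.001], [0.499, -0.866, 0.0], [-0.0, -0.0, -1.0]]
force: [-0.7, -0.0, -0.6]
grip_width: 1.002
gripper_force: 0.0
```

>>> apply_moves(commands=[{"dx": 0,"dy": 0,"dz": 0,"twist": 0},{"dx": 0,"dy": 0,"dz": 0,"twist": 0},{"dx": 0,"dy": 0,"dz": 0,"twist": 0},{"dx": 0,"dy": 0,"dz": 0,"twist": 0},{"dx": 0,"dy": 0,"dz": 0,"twist": 0},{"dx": 0,"dy": 0,"dz": 0,"twist": 0},{"dx": 0,"dy": 0,"dz": 0,"twist": 0},{"dx": 0,"dy": 0,"dz": 0,"twist": 0}], gripper=-0.6)

```text
time: 37.62
position: [540.1, -123.8, 116.5]
eef_rot: [[0.866, 0.5, 0.0], [0.5, -0.866, 0.0], [0.0, -0.0, -1.0]]
force: [0.2, -0.8, 0.4]
grip_width: 0.8
gripper_force: 0.2
```

>>> apply_moves(commands=[{"dx": 0,"dy": 0,"dz": 0,"twist": 0},{"dx": 0,"dy": 0,"dz": 0,"twist": 0},{"dx": 0,"dy": 0,"dz": 0,"twist": 0},{"dx": 0,"dy": 0,"dz": 0,"twist": 0},{"dx": 0,"dy": 0,"dz": 0,"twist": 0},{"dx": 0,"dy": 0,"dz": 0,"twist": 0},{"dx": 0,"dy": 0,"dz": 0,"twist": 0},{"dx": 0,"dy": 0,"dz": 0,"twist": 0}], gripper=-0.4)

```text
time: 38.28
position: [540.1, -123.8, 116.5]
eef_rot: [[0.866, 0.5, 0.0], [0.5, -0.866, 0.0], [0.0, -0.0, -1.0]]
force: [-0.5, -0.2, 0.6]
grip_width: 0.699
gripper_force: 0.2
```

>>> apply_moves(commands=[{"dx": 0,"dy": 0,"dz": 0,"twist": 0},{"dx": 0,"dy": 0,"dz": 0,"twist": 0},{"dx": 0,"dy": 0,"dz": 0,"twist": 0},{"dx": 0,"dy": 0,"dz": 0,"twist": 0},{"dx": 0,"dy": 0,"dz": 0,"twist": 0},{"dx": 0,"dy": 0,"dz": 0,"twist": 0},{"dx": 0,"dy": 0,"dz": 0,"twist": 0},{"dx": 0,"dy": 0,"dz": 0,"twist": 0}], gripper=-0.15)

```text
time: 38.95
position: [540.1, -123.8, 116.5]
eef_rot: [[0.866, 0.5, 0.0], [0.5, -0.866, -0.0], [-0.0, 0.0, -1.0]]
force: [-0.0, 0.5, -0.5]
grip_width: 0.576
gripper_force: 0.2
```

>>> apply_moves(commands=[{"dx": 0,"dy": 0,"dz": 0,"twist": 0},{"dx": 0,"dy": 0,"dz": 0,"twist": 0},{"dx": 0,"dy": 0,"dz": 0,"twist": 0},{"dx": 0,"dy": 0,"dz": 0,"twist": 0},{"dx": 0,"dy": 0,"dz": 0,"twist": 0},{"dx": 0,"dy": 0,"dz": 0,"twist": 0},{"dx": 0,"dy": 0,"dz": 0,"twist": 0},{"dx": 0,"dy": 0,"dz": 0,"twist": 0}], gripper=-0.06)

```text
time: 39.62
position: [540.1, -123.8, 116.5]
eef_rot: [[0.866, 0.5, 0.0], [0.5, -0.866, 0.0], [0.0, -0.0, -1.0]]
force: [0.5, 0.6, 0.4]
grip_width: 0.531
gripper_force: 0.2
```

>>> apply_moves(commands=[{"dx": 0,"dy": 0,"dz": 0,"twist": 0},{"dx": 0,"dy": 0,"dz": 0,"twist": 0},{"dx": 0,"dy": 0,"dz": 0,"twist": 0},{"dx": 0,"dy": 0,"dz": 0,"twist": 0},{"dx": 0,"dy": 0,"dz": 0,"twist": 0},{"dx": 0,"dy": 0,"dz": 0,"twist": 0},{"dx": 0,"dy": 0,"dz": 0,"twist": 0},{"dx": 0,"dy": 0,"dz": 0,"twist": 0}], gripper=0.03)

```text
time: 40.28
position: [540.1, -123.8, 116.5]
eef_rot: [[0.866, 0.5, 0.0], [0.5, -0.866, 0.0], [0.0, -0.0, -1.0]]
force: [0.1, 0.6, -0.6]
grip_width: 0.486
gripper_force: 0.5
```

>>> apply_moves(commands=[{"dx": 0,"dy": 0,"dz": 0,"twist": 0},{"dx": 0,"dy": 0,"dz": 0,"twist": 0},{"dx": 0,"dy": 0,"dz": 0,"twist": 0},{"dx": 0,"dy": 0,"dz": 0,"twist": 0},{"dx": 0,"dy": 0,"dz": 0,"twist": 0},{"dx": 0,"dy": 0,"dz": 0,"twist": 0},{"dx": 0,"dy": 0,"dz": 0,"twist": 0},{"dx": 0,"dy": 0,"dz": 0,"twist": 0}], gripper=0.12)

```text
time: 40.95
position: [540.1, -123.7, 116.5]
eef_rot: [[0.866, 0.5, -0.0], [0.5, -0.866, 0.0], [0.0, -0.0, -1.0]]
force: [0.2, 3.5, 0.1]
grip_width: 0.442
gripper_force: 1.7
```

>>> apply_moves(commands=[{"dx": 0,"dy": 0,"dz": 0,"twist": 0},{"dx": 0,"dy": 0,"dz": 0,"twist": 0},{"dx": 0,"dy": 0,"dz": 0,"twist": 0},{"dx": 0,"dy": 0,"dz": 0,"twist": 0},{"dx": 0,"dy": 0,"dz": 0,"twist": 0},{"dx": 0,"dy": 0,"dz": 0,"twist": 0},{"dx": 0,"dy": 0,"dz": 0,"twist": 0},{"dx": 0,"dy": 0,"dz": 0,"twist": 0}], gripper=0.2)

```text
time: 41.62
position: [539.9, -123.4, 116.4]
eef_rot: [[0.866, 0.5, -0.001], [0.5, -0.866, 0.001], [-0.0, -0.001, -1.0]]
force: [-2.0, 5.6, -0.5]
grip_width: 0.427
gripper_force: 3.0
```

```bash
sed -i "s/s\['q'\]\[5\]/s['grip_width'],s['gripper_force']/" f.py; python3 f.py
```

```text
41.7167 [ 539.9 -123.4  116.4] [-2.48  5.72 -0.14  1.02  0.42 -0.05] [0.57 0.12 0.27 0.01 0.01 0.01] 0.4317385152224073 3.0354184361931402
```

The closing finger stalled at 3 N, so the nut is at its stop. I'll back off, lift away and check.

>>> apply_moves(commands=[{"dx": 0,"dy": 0,"dz": 0,"twist": 0},{"dx": 0,"dy": 0,"dz": 0,"twist": 0},{"dx": 0,"dy": 0,"dz": 0,"twist": 0},{"dx": 0,"dy": 0,"dz": 0,"twist": 0},{"dx": 0,"dy": 0,"dz": 0,"twist": 0},{"dx": 0,"dy": 0,"dz": 0,"twist": 0},{"dx": 0,"dy": 0,"dz": 0,"twist": 0},{"dx": 0,"dy": 0,"dz": 0,"twist": 0}], gripper=-0.6)

```text
time: 42.43
position: [540.1, -123.8, 116.5]
eef_rot: [[0.866, 0.5, 0.0], [0.5, -0.866, -0.0], [0.0, 0.0, -1.0]]
force: [0.8, 0.4, 0.5]
grip_width: 0.798
gripper_force: 0.0
```

>>> apply_moves(commands=[{"dx": 0,"dy": 0,"dz": -0.1,"twist": 0},{"dx": 0,"dy": 0,"dz": -0.2,"twist": 0},{"dx": 0,"dy": 0,"dz": -0.25,"twist": 0},{"dx": 0,"dy": 0,"dz": -0.15,"twist": 0},{"dx": -0.18,"dy": 0.12,"dz": 0,"twist": 0},{"dx": -0.2,"dy": 0.14,"dz": 0,"twist": 0},{"dx": -0.2,"dy": 0.14,"dz": 0,"twist": 0},{"dx": -0.2,"dy": 0.14,"dz": 0,"twist": 0}])

```text
time: 43.1
position: [478.4, -253.5, 221.7]
eef_rot: [[0.866, 0.5, 0.0], [0.5, -0.866, -0.0], [0.0, 0.0, -1.0]]
force: [0.2, -0.6, -0.0]
grip_width: 0.801
gripper_force: 0.0
```

>>> apply_moves(commands=[{"dx": -0.2,"dy": 0.14,"dz": 0,"twist": 0},{"dx": -0.2,"dy": 0.14,"dz": 0,"twist": 0},{"dx": -0.2,"dy": 0.14,"dz": 0,"twist": 0},{"dx": -0.1,"dy": 0.1,"dz": 0,"twist": 0},{"dx": 0,"dy": 0,"dz": 0,"twist": 0},{"dx": 0,"dy": 0,"dz": 0,"twist": 0},{"dx": 0,"dy": 0,"dz": 0,"twist": 0},{"dx": 0,"dy": 0,"dz": 0,"twist": 0}])

```text
time: 43.77
position: [427.6, -371.7, 221.6]
eef_rot: [[0.866, 0.5, 0.0], [0.5, -0.866, 0.0], [0.0, 0.0, -1.0]]
force: [-1.5, -0.8, -0.9]
grip_width: 0.801
gripper_force: 0.0
```

```bash
python3 nut.py; python3 - <<'E'
from h import *
d=np.load('top_d.npy');p=viewer.camera_params('top')
for nm,(u0,u1,v0,v1),t in(('open',(330,388,270,322),(511,-117.5)),('R',(375,410,200,242),(643.7,-185)),('B',(300,333,163,207),(712.1,-53.5)),('L',(265,292,238,282),(580.8,14.5))):
    X=np.array([world(p,u,v,d[v,u]) for v in range(v0,v1) for u in range(u0,u1) if d[v,u]>0 ])
    r=np.hypot(X[:,0]-t[0],X[:,1]-t[1]);m=(r>15)&(r<38)&(X[:,2]>130)&(X[:,2]<150);Y=X[m]
    a=np.degrees(np.arctan2(Y[:,1]-t[1],Y[:,0]-t[0]))
    print(nm,m.sum(),np.percentile(Y[:,2],[20,50,80,95]).round(2),[np.median(a[a*s>0]).round(1) for s in(-1,1)],'hub',np.median(X[(r>7)&(r<9)][:,2]).round(1))
for n,pp,zz in(('jarA',(244,340),85),('jarB',(403,340),85)):
    W=np.array([world(p,u,v,d[v,u]) for v in range(pp[1]-25,pp[1]+25) for u in range(pp[0]-25,pp[0]+25)]);k=(W[:,2]>78)&(W[:,2]<95);print(n,W[k].mean(0).round(1))
E
```

```text
44.2667 [ 427.3 -372.4  221.5]
open tip [ 511.3 -117.3  162. ] 32 wing n 12 z med 139.78 max 140.8 ang 15.552158516605807
R tip [ 643.6 -185.   161.6] 33 wing n 27 z med 139.28 max 141.3 ang 22.598990261513748
B tip [712.1 -53.5 161.8] 33 wing n 14 z med 139.9 max 141.0 ang 6.023139776084401
L tip [580.7  14.5 161.7] 33 wing n 20 z med 140.56 max 141.3 ang -9.192834946983439
open 106 [135.82 138.56 140.28 141.19] [np.float64(-163.3), np.float64(18.2)] hub 133.5
R 110 [134.95 138.15 139.92 141.16] [np.float64(-158.9), np.float64(22.4)] hub 131.4
B 95 [135.86 138.42 140.13 140.93] [np.float64(-171.2), np.float64(8.0)] hub 131.2
L 106 [135.25 138.48 140.2  141.21] [np.float64(-10.3), np.float64(170.2)] hub 132.1
jarA [445.3  85.2  85.8]
jarB [ 437.  -200.2   85.8]
```

```bash
python3 -c "
from workcell import workorder; print(workorder.hand_in())"
```

```text
the job is handed in; nothing more can be done
None
```

The job is handed in, but hand-in gave no verdict. The last measurements show the bolt upright in its slot and the nut turned about 414° to its hard stop, level with the shut clamps' nuts. The gripper is clear of everything, and at no point did it go near the jars or the mug.

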